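# Slide the spray can home into its spring clip

## Task

A tall blue spray can has been left standing loose on the bench in front of the two can clips. Push it gently along the bench top, low on its body so that it stays upright, into the empty clip: in through the mouth, between the two spring arms, until it stands fully home against the back plate. Only push it: do not grip, lift or tip it, and leave the can in the other clip and the small parts beside the work alone.

Things in the scene. Friction and masses are not known exactly. Their poses are not given: they have to be found in the camera images.
- can_mid (a point): The loose blue spray can with cream cap and thin straw. Point on its axis, 160 mm above its foot; z up along the can. A cylinder of 68 mm diameter up to about 260 mm, then the cap to 319 mm; about 0.6 kg. Friction on the bench 0.5 to 0.7: it slides upright when pushed below about 40 mm above the bench, tips when pushed much higher. Going into the clip takes up to about 12 N.
- free_clip: The empty clip, fixed: steel spring clip on a grey back plate and dark magnet block. Origin: home point, on the bench under the axis of a can that is home; x axis from mouth to back plate (the way to push), z up. Spring arms 22 to 60 mm above the bench; throat 62 mm wide, 15 mm before the origin; lips end 29 mm before it, 83 mm apart. Back plate 34 mm behind it, 118 mm high; block to 87 mm behind.
- free_clip_left (a joint): The spring arm on the +y side of the empty clip, which is hinged at the back plate and held by a stiff spring: 0 at rest (rad), grows as the arm is pressed outward to let a can in (about 0.1 at the most as a can passes), and springs back to 0 when the can is home.
- free_clip_right (a joint): The spring arm on the -y side of the empty clip, which is hinged at the back plate and held by a stiff spring: 0 at rest (rad), grows as the arm is pressed outward to let a can in (about 0.1 at the most as a can passes), and springs back to 0 when the can is home.
- clipped_can_mid (a point): A second blue can of the same kind, already home in the other clip: point on its axis, 160 mm above the bench. To be left alone.
- taken_clip: The other clip, alike in every way to the empty one, with the second can in it; origin on the bench under the axis of that can, x axis from mouth to back plate.
- brass_sleeve: Small brass sleeve, 33 mm diameter, 36 mm high, standing on the bench; origin at the centre of its underside. To be left alone.
- union_nut: Silvery hexagon nut, 42 x 36 x 22 mm, lying flat; origin at the centre of its underside. To be left alone.
- marker: White and red paint marker, 17 mm thick and 130 mm long along its y axis, lying on the bench; origin at the centre of its underside. To be left alone.
- pad_carton: Flat white carton, 64 mm high, fixed, to the right of the work: reaches 131 mm to the left (+y) of its origin, which is the centre of its underside. A dark sheet leans on its near edge and slopes down to the front edge of the bench, its highest edge 78 mm above the bench, equally far to the left. Both are solid: keep the gripper's body and wrist off them.

How it is judged:
By the outcome, as a careful person would: the job done as asked, in the order asked, and still so for the second after the job is handed in, with the robot touching nothing.
It also fails if it takes over 58 s, if anything falls off the work surface, if the arm or the gripper's body presses on something with over 40 N, if the wrist force passes 120 N, or if a joint passes its speed limit or range.

## Robot

A 6-joint arm with a two-finger parallel gripper is mounted at the origin on a cart in front of the work surface, level with it; the furniture and walls round the work are solid. World frame = base frame: x ahead of the robot, y to its left, z up, the work surface at z = 0. Lengths are in mm, angles in rad, forces in N, time in s.
With the tool pointing down it reaches from about 350 to 775 mm from the base axis. Payload 7.3 kg.
Tool frame: the origin (TCP) lies between the finger pads; the fingertips stand 14 mm ahead of it and the grasp point (between the pads) lies 5 mm behind it; z points along the fingers, y is the line along which they close (so a half turn about z gives the same grasp; the last joint's range is limited). The gripper opens to 92 mm and grips with 3 to 60 N. Pads are 19 mm wide; open, the fingers measure 130 mm over their backs; the gripper's body (75 mm by 190 mm) begins 47 mm behind the grasp point.
Start: joints at [1.1, 0.342, 1.524, -0, 1.275, -0.146], TCP at [167.523, 497.574, 240.741] pointing down, gripper open.
Joint ranges: [-2.53, 2.53], [-0.77, 2.02], [0.04, 2.7], [-1, 4.14], [0.28, 2.66], [-3.11, 3.11]. Speed limits (rad/s): [2.57, 2.57, 3.14, 3.14, 3.14, 3.14].

## Interface

Orientations are given as [roll, pitch, yaw] about the fixed x, y, z axes, in that order (R = Rz(yaw) Ry(pitch) Rx(roll)).
In Python, from plant import get_obs, cams, close_job gives the robot as it stands. The module is installed in compiled form; this text tells all that it offers.
- The arm moves only by the shell command python3 -m creep 'ROWS'. ROWS is JSON, a list of rows, each an object of numbers: "hand": the opening, from 0 (shut) to 1 (fully open); "tx", "ty", "tz": the shift along the tool's x, y, z in m; "spin": the turn about the tool's z in degrees. In form: [{"hand": .., "tx": .., "ty": .., "tz": .., "spin": ..}, ...]. A call has 1 to 5 rows; each row shifts and turns the commanded pose from where the row before left it, along the tool's axes as they then stand; what a row does not reach is not made up. A row lasts 1/8 s, in which the tool goes at most 62.5 mm and 10.7 degrees, less where a joint would pass 70% of its speed; a pose out of reach is approached as far as the arm can. A call is refused whole if a number of a shift passes 0.0625 or a number of a turn 10.7, either way. A call with a gripper value outside its range is refused whole. The fingers move at their own pace and stop on an object; the grip force is fixed at half the most. Time passes only in rows, so rows that do not move let the fingers close. It gives the time, the measured TCP pose, the force, the opening and the grip force at its end, in the units of the state.
- get_obs(): the state, without advancing time (a new reading comes with each control period).
- cams.capture(name): name is "side" or "top" or "wrist"; returns a dict with "color" (400x640x3 uint8, red, green, blue), "K" (3x3 intrinsics, pixels), "k1" (the pictures are not rectified: a ray, as slopes to the right and down, at radius r is drawn at 1 + k1 r^2 times it, then the intrinsics apply), "R" (3x3) and "t" (3): a world point X has camera coordinates R X + t. Camera axes: x right, y down, z forward; pixel columns grow to the right and rows downward; lengths in mm; the calibration is good to about 2 mm. A picture is of the moment at which its call begins. There is no depth.
- close_job(): hands the job in; it is judged then, once.
The state is a dict: "time": time; "joint_positions": joint angles; "dq": joint speeds; "tau": joint torques, N m; "tool_pos": TCP position; "tcp_rot": TCP orientation; "contact_force": force on the tool from outside, world axes, zero at the start; "moment": the same for the moment, N m; "grip_width": finger opening in mm; "finger_force": force on a finger pad.
Only numpy, scipy, OpenCV 4.12 (cv2) and the standard library are available. Lean on these libraries where they do the work, as an engineer would, in place of code of your own. Each camera call takes 0.05 s, during which the arm holds its last target. There are 200 camera calls.

## Working session

There is one attempt and no reset: what is moved stays moved. The work goes in short steps, Python scripts to look and compute and a shell command to move; the robot and the scene stay as the last step left them, time stands still between calls to the robot, and variables do not carry over. Pictures are saved under pics/ and viewed, at most 10 in all, crops included, and the job is handed in when it is done.

```bash
mkdir -p pics; cat > h.py <<'E'
import numpy as np, cv2, json
from plant import get_obs, cams
def cap(n,f):
    c=cams.capture(n); cv2.imwrite(f'pics/{f}.png',c['color'][:,:,::-1])
    np.savez(f'pics/{f}.npz',**{k:c[k] for k in('K','k1','R','t')}); return c
def pt(f,u,v,z=0.):
    c=np.load(f'pics/{f}.npz'); d=np.array([c['k1'],0,0,0,0],float)
    # model: distorted = r(1+k1 r^2)
    p=cv2.undistortPoints(np.array([[[u,v]]],float),c['K'],d,None,None)[0,0] if False else cv2.undistortPointsIter(np.array([[[u,v]]],float),c['K'],d,None,None,(3,50,1e-9))[0,0]
    r=c['R'].T@np.array([p[0],p[1],1]); o=-c['R'].T@c['t']
    return o+r*(z-o[2])/r[2]
def px(f,X):
    c=np.load(f'pics/{f}.npz'); d=np.array([c['k1'],0,0,0,0],float)
    return cv2.projectPoints(np.array([X],float),cv2.Rodrigues(c['R'])[0],c['t'],c['K'],d)[0][0,0]
E
python3 -c "
from h import *
for n in ('top','side'):
    c=cap(n,n+'0'); print(n,c['k1'],(-c['R'].T@c['t']).round(), c['R'].round(2).tolist())
print(get_obs())"
```

```text
top -0.07362242817576445 [ 291.  263. 1214.] [[0.03, -1.0, 0.0], [-0.97, -0.03, -0.23], [0.23, 0.01, -0.97]]
side -0.02337099296599727 [544. 902. 696.] [[-1.0, 0.04, 0.01], [0.02, 0.66, -0.75], [-0.04, -0.75, -0.66]]
{'time': 0.1, 'joint_positions': array([ 1.10002710e+00,  3.42663235e-01,  1.52488555e+00, -1.69970902e-05,
        1.27538882e+00, -1.45997974e-01]), 'dq': array([ 0.00050399, -0.00055139, -0.00240023,  0.00048343, -0.00081972,
        0.00039469]), 'tau': array([ 6.49052508e-04, -4.32003593e+01, -2.44692242e+01,  7.19549507e-02,
        5.25904913e-02, -3.07126118e-05]), 'tool_pos': array([167.35686999, 497.26791405, 240.12169857]), 'tcp_rot': array([-3.14025965e+00, -1.79581698e-04,  2.81682624e+00]), 'contact_force': array([0.1691464 , 0.18403277, 0.20720414]), 'moment': array([-0.06084976, -0.023728  ,  0.00088041]), 'finger_force': 0.0, 'grip_width': 91.73031698941897}
```

View pics/top0.png

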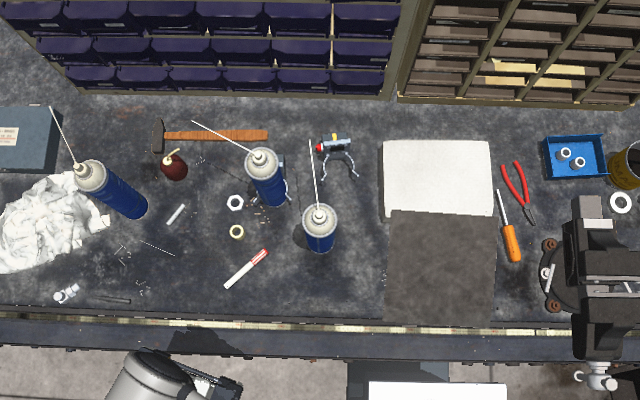

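View pics/side0.png

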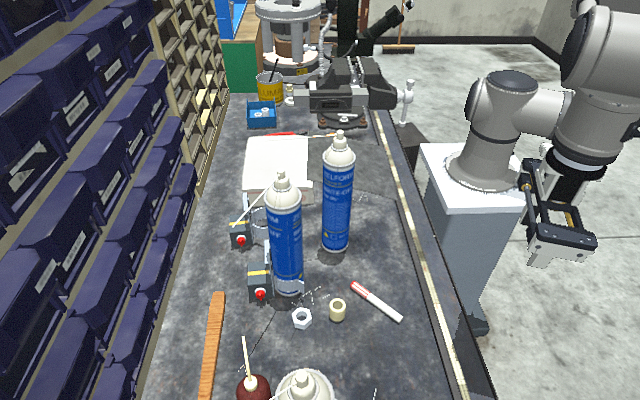

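The top view shows the loose can at about (320,230), the empty clip at about (338,160), and the taken clip and can at about (268,185). The sleeve is at (237,232), the nut at (235,202), the marker at (246,268) and the carton from u=383. I'll enlarge these areas.

```bash
python3 -c "
from h import *
a=cv2.imread('pics/top0.png')[125:260,220:400]; cv2.imwrite('pics/topc.png',cv2.resize(a,None,fx=4.4,fy=4.4,interpolation=cv2.INTER_CUBIC))
a=cv2.imread('pics/side0.png')[125:325,215:415]; cv2.imwrite('pics/sidec.png',cv2.resize(a,None,fx=3,fy=3,interpolation=cv2.INTER_CUBIC))"
```

```text
(no output)
```

View pics/topc.png

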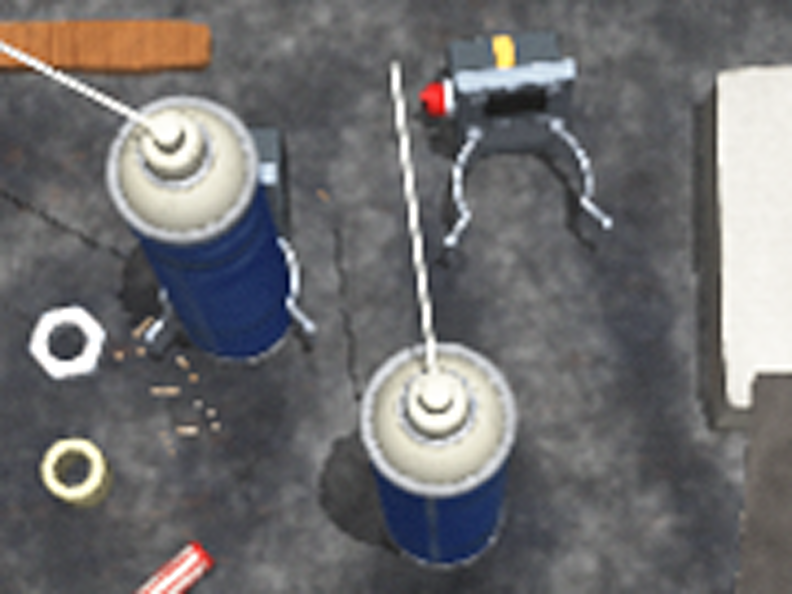

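View pics/sidec.png

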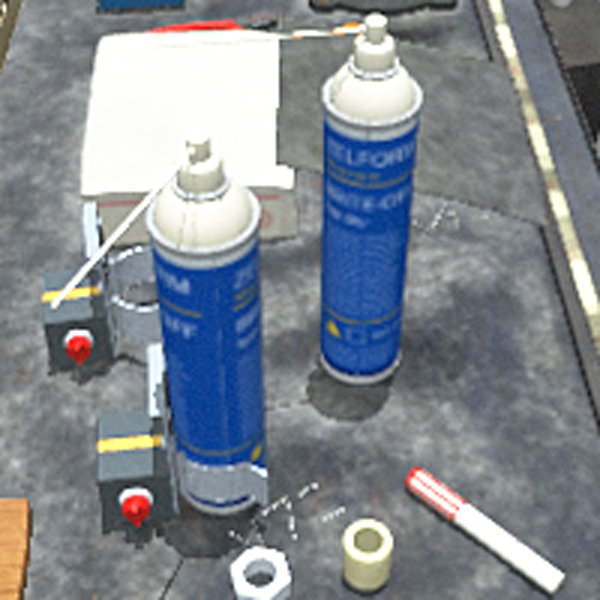

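```bash
python3 -c "
from h import *
T=lambda u,v,z: pt('top0',220+(u+.5)/4.4-.5,125+(v+.5)/4.4-.5,z)[:2]
S=lambda u,v,z: pt('side0',215+(u+.5)/3-.5,125+(v+.5)/3-.5,z)[:2]
print('rim center',T(439,420,258),'nozzle',T(435,388,319),'front foot',T(440,564,0))
print('side nozzle',S(376,20,319),'rim', S(372,105,258),'foot near',S(360,382,0))
l,r=T(450,242,60),T(607,224,60); d=l-r; print('lips',l,r,np.hypot(*d),np.degrees(np.arctan2(-d[0],d[1])))
pl,pr=T(455,75,118),T(577,62,118);d=pl-pr;print('plate',pl,pr,np.hypot(*d),np.degrees(np.arctan2(-d[0],d[1])))
n=np.array([d[1],-d[0]])/np.hypot(*d)
print('home from lips',(l+r)/2+29*n,'from plate',(pl+pr)/2-34*n, n)
print('throat',T(466,214,60),T(587,198,60))
print('carton left top',T(722,72,64),T(735,408,64),'sheet',T(755,376,78))
print('taken can rim',T(182,168,258),'taken front lips',T(150,340,60),T(312,328,60))
print('nut',T(68,340,20),'sleeve',T(75,468,36),'marker end',T(205,550,10))
o=get_obs();print(o['tool_pos'],o['tcp_rot'])
"
```

```text
rim center [473.72352059 277.91795123] nozzle [475.29893652 278.97250912] front foot [443.31525491 279.13881278]
side nozzle [473.5756583  284.10253817] rim [474.19415234 291.16048782] foot near [474.82232465 311.43366722]
lips [608.70256182 278.03382111] [621.00105381 194.13934557] 84.79113121034004 8.339859341639881
plate [682.40949422 277.21825002] [691.27415719 214.16680611] 63.67155432212902 8.002994487567557
home from lips [643.56937083 240.12410416] from plate [653.17295872 240.95888297] [0.99026079 0.13922486]
throat [624.51103937 269.88992254] [635.23315336 205.07228725]
carton left top [707.52167454 132.78455679] [521.44324157 125.92951579] sheet [535.87364941 117.17073964]
taken can rim [585.24019897 396.25212239] taken front lips [550.61377132 435.58400317] [559.46672476 349.87847508]
nut [558.4044535  486.74560393] sleeve [484.773268   475.33934752] marker end [446.11290727 406.49194638]
[167.35686999 497.26791405 240.12169857] [-3.14025965e+00 -1.79581698e-04  2.81682624e+00]
```

The views agree that the loose can is at about (475,279), home at about (646,240), and the push direction at about +8°. Next I need the shape of the gripper body, to see which part can push low.

```bash
python3 -c "
from h import *
c=cap('wrist','w0'); print((-c['R'].T@c['t']).round(), c['R'].round(2).tolist())
a=cv2.imread('pics/side0.png')[100:300,500:640]
a=cv2.resize(a,None,fx=2.9,fy=2.9,interpolation=cv2.INTER_CUBIC)
w=cv2.imread('pics/w0.png'); w=cv2.resize(w,(390,244)); b=np.zeros((580,800,3),np.uint8); b[:a.shape[0],:a.shape[1]]=a[:,:406]; b[:244,410:]=w
t=cv2.imread('pics/top0.png')[310:400,80:260];b[260:260+195,410:]=cv2.resize(t,(390,195))
cv2.imwrite('pics/g.png',b)
for X in ([167,497,226],[167,497,292]): print(px('side0',X))
"
```

```text
[ 88. 524. 384.] [[0.32, 0.95, -0.0], [0.9, -0.3, 0.3], [0.29, -0.1, -0.95]]
[529.24878156 242.93213584]
[545.04913546 214.76776566]
```

View pics/g.png

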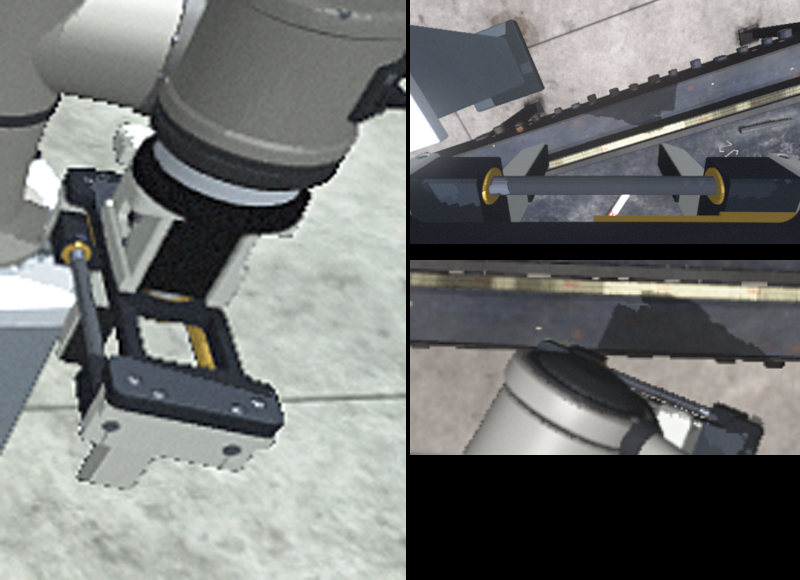

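```bash
python3 -c "
from h import *
o=np.array([167.4,497.3,240.1]);X=np.array([-.947,.319,0]);Y=np.array([.319,.947,0])
P=lambda x,y,z:(px('side0',o+x*X+y*Y+[0,0,z])-[500,100])*2.9
for z in (-14,52):
  for x in (-37.5,-9.5,9.5,37.5):
    for y in (46,65,95): print(z,x,y,P(x,y,z).round())
"
```

```text
-14 -37.5 46 [ 24. 460.]
-14 -37.5 65 [ 27. 486.]
-14 -37.5 95 [ 32. 530.]
-14 -9.5 46 [ 77. 471.]
-14 -9.5 65 [ 81. 498.]
-14 -9.5 95 [ 88. 542.]
-14 9.5 46 [113. 479.]
-14 9.5 65 [118. 505.]
-14 9.5 95 [127. 550.]
-14 37.5 46 [168. 490.]
-14 37.5 65 [174. 517.]
-14 37.5 95 [184. 563.]
52 -37.5 46 [ 67. 378.]
52 -37.5 65 [ 71. 404.]
52 -37.5 95 [ 79. 448.]
52 -9.5 46 [125. 389.]
52 -9.5 65 [130. 416.]
52 -9.5 95 [140. 461.]
52 9.5 46 [164. 397.]
52 9.5 65 [171. 424.]
52 9.5 95 [182. 469.]
52 37.5 46 [223. 408.]
52 37.5 65 [232. 436.]
52 37.5 95 [245. 482.]
```

The body (75×190) overhangs the fingers on every side. With the tool straight down it would touch the can at about 70 mm, before the fingers do, so a tilt is needed. The rows give no tilt directly, so I'll test in free space what the arm does at the edge of its reach.

```bash
python3 -m creep '[{"hand":0,"tz":-0.0625},{"hand":0,"tz":-0.0625},{"hand":0,"tz":-0.0625},{"hand":0,"tz":-0.0625},{"hand":0,"tz":-0.0625}]'; python3 -c "
from h import *
o=get_obs();print(o['joint_positions'].round(3),o['tcp_rot'].round(3),o['tool_pos'])"
```

```text
[ 1.1    0.343  1.525  0.     1.275 -0.146] [-3.14  -0.     2.817] [167.37628462 497.29564604 240.19109174]invalid input at $[0]: expected keys hand, tx, ty, tz, spin
```

```bash
python3 -m creep '[{"hand":0,"tx":0,"ty":0,"tz":-0.0625,"spin":0},{"hand":0,"tx":0,"ty":0,"tz":-0.0625,"spin":0},{"hand":0,"tx":0,"ty":0,"tz":-0.0625,"spin":0},{"hand":0,"tx":0,"ty":0,"tz":-0.0625,"spin":0},{"hand":0,"tx":0,"ty":0,"tz":-0.0625,"spin":0}]'; python3 -c "
from h import *
o=get_obs();print(o['joint_positions'].round(3),o['tcp_rot'].round(3),o['tool_pos'])"
```

```text
time: 0.78
tool_pos: [167.2, 497.0, 555.3]
tcp_rot: [3.141, 0.0, 2.817]
contact_force: [1.2, 1.4, 0.6]
grip_width: 46.6
finger_force: 0.0
[ 1.1    0.345  0.672  0.     2.124 -0.146] [3.141 0.    2.817] [167.21152094 496.96372398 555.29576797]
```

```bash
python3 -m creep '[{"hand":0,"tx":0,"ty":0,"tz":-0.0625,"spin":0},{"hand":0,"tx":0,"ty":0,"tz":-0.0625,"spin":0},{"hand":0,"tx":0,"ty":0,"tz":-0.0625,"spin":0},{"hand":0,"tx":0,"ty":0,"tz":-0.0625,"spin":0}]'; python3 -c "
from h import *
o=get_obs();print(o['joint_positions'].round(3),o['tcp_rot'].round(3),o['tool_pos'])"
```

```text
time: 1.27
tool_pos: [143.3, 420.8, 689.4]
tcp_rot: [3.139, -0.012, 2.816]
contact_force: [0.4, -0.4, 0.3]
grip_width: 6.3
finger_force: 0.0
[ 1.062  0.448  0.037  0.025  2.656 -0.161] [ 3.139 -0.012  2.816] [143.26214975 420.84644672 689.36291332]
```

```bash
python3 -m creep '[{"hand":0,"tx":0,"ty":0,"tz":-0.0625,"spin":0},{"hand":0,"tx":0,"ty":0,"tz":-0.0625,"spin":0},{"hand":0,"tx":0,"ty":0,"tz":-0.0625,"spin":0}]'; python3 -c "
from h import *
o=get_obs();print(o['joint_positions'].round(3),o['tcp_rot'].round(3),o['tool_pos'])"
python3 -m creep '[{"hand":0,"tx":0,"ty":0.0625,"tz":0,"spin":0},{"hand":0,"tx":0,"ty":0.0625,"tz":0,"spin":0},{"hand":0,"tx":0,"ty":0.0625,"tz":0,"spin":0}]'; python3 -c "
from h import *
o=get_obs();print(o['joint_positions'].round(3),o['tcp_rot'].round(3),o['tool_pos'])"
```

```text
time: 1.65
tool_pos: [127.0, 373.1, 733.0]
tcp_rot: [3.034, -0.001, 2.816]
contact_force: [-0.7, -1.1, 0.4]
grip_width: 1.0
finger_force: 0.0
[ 1.029  0.342  0.037  0.051  2.657 -0.17 ] [ 3.034e+00 -1.000e-03  2.816e+00] [126.99407721 373.05904735 733.00213549]
time: 2.02
tool_pos: [147.3, 424.8, 685.4]
tcp_rot: [-3.138, -0.038, 2.818]
contact_force: [-0.3, 0.9, -0.2]
grip_width: 0.5
finger_force: 0.0
[ 1.041  0.457  0.038  0.078  2.657 -0.137] [-3.138 -0.038  2.818] [147.26186804 424.80110972 685.38593958]
```

Pushing past the limit does tilt the tool forward (by 6°). I'll tilt it more, then back off to see whether the tilt stays.

```bash
cat > s.py <<'E'
from h import *
from scipy.spatial.transform import Rotation as Ro
o=get_obs();R=Ro.from_euler('xyz',o['tcp_rot']).as_matrix()
print('q',o['joint_positions'].round(3),'p',o['tool_pos'].round(1),'F',o['contact_force'].round(1),'t',o['time']);print(R.round(3).tolist())
E
python3 -m creep '[{"hand":0,"tx":0,"ty":0,"tz":-0.0625,"spin":0},{"hand":0,"tx":0,"ty":0,"tz":-0.0625,"spin":0},{"hand":0,"tx":0,"ty":0,"tz":-0.0625,"spin":0},{"hand":0,"tx":0,"ty":0,"tz":-0.0625,"spin":0},{"hand":0,"tx":0,"ty":0,"tz":-0.0625,"spin":0}]'>/dev/null; python3 s.py
python3 -m creep '[{"hand":0,"tx":0,"ty":0,"tz":0.05,"spin":0},{"hand":0,"tx":0,"ty":0,"tz":0.05,"spin":0},{"hand":0,"tx":0,"ty":0,"tz":0.05,"spin":0}]'>/dev/null; python3 s.py
```

```text
q [ 0.955  0.275  0.036  0.153  2.657 -0.147] p [121.4 341.3 758.2] F [0.4 0.9 0.9] t 2.65
[[-0.947, 0.318, 0.039], [0.319, 0.931, 0.178], [0.02, 0.181, -0.983]]
q [ 0.983  0.017  0.832  0.084  2.12  -0.209] p [126.9 367.2 645.8] F [ 0.1 -0.1  1.3] t 3.025
[[-0.947, 0.32, 0.034], [0.321, 0.93, 0.18], [0.026, 0.181, -0.983]]
```

The tilt stays after backing off (10°), so I can get the forward lean I need. Plan:
- Go to azimuth ~8° up high.
- Align tool −x with the push direction, so the camera trails.
- Tilt to about 33°.

That puts the shut fingers ahead of the body and lets them push at about 33 mm height.

```bash
cat > d.py <<'E'
import sys
from h import *
from scipy.spatial.transform import Rotation as Ro
o=get_obs();R=Ro.from_euler('xyz',o['tcp_rot']).as_matrix()
print((R.T@np.array(eval(sys.argv[1]),float)).round(1))
E
python3 d.py [220,-60,0];python3 d.py [50,-250,0]
```

```text
[-227.5   14.5   -3.3]
[-127.5 -216.5  -43.3]
```

```bash
python3 -m creep '[{"hand":0,"tx":-0.057,"ty":0.0036,"tz":-0.001,"spin":0},{"hand":0,"tx":-0.057,"ty":0.0036,"tz":-0.001,"spin":0},{"hand":0,"tx":-0.057,"ty":0.0036,"tz":-0.001,"spin":0},{"hand":0,"tx":-0.057,"ty":0.0036,"tz":-0.001,"spin":0}]'>/dev/null; python3 s.py
python3 -m creep '[{"hand":0,"tx":-0.0255,"ty":-0.0433,"tz":-0.0087,"spin":0},{"hand":0,"tx":-0.0255,"ty":-0.0433,"tz":-0.0087,"spin":0},{"hand":0,"tx":-0.0255,"ty":-0.0433,"tz":-0.0087,"spin":0},{"hand":0,"tx":-0.0255,"ty":-0.0433,"tz":-0.0087,"spin":0},{"hand":0,"tx":-0.0255,"ty":-0.0433,"tz":-0.0087,"spin":0}]'>/dev/null; python3 s.py
python3 -m creep '[{"hand":0,"tx":0,"ty":0,"tz":0,"spin":-9},{"hand":0,"tx":0,"ty":0,"tz":0,"spin":-9},{"hand":0,"tx":0,"ty":0,"tz":0,"spin":-8.6},{"hand":0,"tx":0,"ty":0,"tz":0,"spin":0}]'>/dev/null; python3 s.py
```

```text
q [ 0.459  0.217  0.588  0.182  2.217 -0.665] p [348.6 306.5 647.7] F [0.3 0.8 0.8] t 3.525
[[-0.947, 0.319, 0.034], [0.32, 0.93, 0.178], [0.025, 0.18, -0.983]]
q [-0.192  0.136  0.69   0.243  2.301 -1.27 ] p [397.1  56.3 648.6] F [0.7 0.3 0.6] t 4.15
[[-0.947, 0.319, 0.035], [0.32, 0.931, 0.176], [0.024, 0.178, -0.984]]
q [-0.188  0.136  0.69   0.243  2.3   -1.729] p [397.3  57.8 648.4] F [-0.4  0.6 -0.1] t 4.65
[[-0.99, -0.137, 0.034], [-0.129, 0.976, 0.176], [-0.057, 0.17, -0.984]]
```

```bash
python3 -m creep '[{"hand":0,"tx":-0.0035,"ty":0.0105,"tz":-0.06,"spin":0},{"hand":0,"tx":-0.0035,"ty":0.0105,"tz":-0.06,"spin":0},{"hand":0,"tx":-0.0035,"ty":0.0105,"tz":-0.06,"spin":0}]'>/dev/null; python3 s.py
python3 -m creep '[{"hand":0,"tx":-0.0035,"ty":0.0105,"tz":-0.06,"spin":0},{"hand":0,"tx":-0.0035,"ty":0.0105,"tz":-0.06,"spin":0},{"hand":0,"tx":-0.0035,"ty":0.0105,"tz":-0.06,"spin":0},{"hand":0,"tx":-0.0035,"ty":0.0105,"tz":-0.06,"spin":0},{"hand":0,"tx":-0.0035,"ty":0.0105,"tz":-0.06,"spin":0}]'>/dev/null; python3 s.py
```

```text
q [-0.193  0.35   0.036  0.483  2.658 -1.448] p [394.6  67.5 736. ] F [-41.5  -5.7  -0.7] t 5.025
[[-0.987, -0.132, 0.089], [-0.112, 0.973, 0.203], [-0.113, 0.19, -0.975]]
q [-0.364  0.183  0.036  0.766  2.657 -1.318] p [306.1  70.2 796.2] F [ 0.1 -0.6  0.3] t 5.65
[[-0.96, -0.14, 0.241], [-0.077, 0.964, 0.253], [-0.268, 0.225, -0.937]]
```

```bash
python3 d.py [80,-130,-140];python3 d.py [-200,-230,0]
```

```text
[ -29.3 -168.   117.5]
[ 209.7 -193.8 -106.6]
```

```bash
python3 -m creep '[{"hand":0,"tx":-0.006,"ty":-0.034,"tz":0.0235,"spin":0},{"hand":0,"tx":-0.006,"ty":-0.034,"tz":0.0235,"spin":0},{"hand":0,"tx":-0.006,"ty":-0.034,"tz":0.0235,"spin":0},{"hand":0,"tx":-0.006,"ty":-0.034,"tz":0.0235,"spin":0},{"hand":0,"tx":-0.006,"ty":-0.034,"tz":0.0235,"spin":0}]'>/dev/null; python3 s.py
python3 -m creep '[{"hand":0,"tx":0.042,"ty":-0.039,"tz":-0.0213,"spin":0},{"hand":0,"tx":0.042,"ty":-0.039,"tz":-0.0213,"spin":0},{"hand":0,"tx":0.042,"ty":-0.039,"tz":-0.0213,"spin":0},{"hand":0,"tx":0.042,"ty":-0.039,"tz":-0.0213,"spin":0},{"hand":0,"tx":0.042,"ty":-0.039,"tz":-0.0213,"spin":0}]'>/dev/null; python3 s.py; python3 d.py [0,0,60]
```

```text
q [-0.633  0.034  0.816  0.445  2.197 -2.034] p [386.9 -57.6 659.7] F [ 1.2  0.4 -0.1] t 6.275
[[-0.961, -0.139, 0.241], [-0.075, 0.964, 0.256], [-0.268, 0.228, -0.936]]
q [-1.472  0.125  0.712  0.454  2.495 -2.815] p [ 186.  -289.5  659.9] F [ 1.4 -0.9  0.4] t 6.9
[[-0.961, -0.139, 0.24], [-0.075, 0.964, 0.255], [-0.267, 0.227, -0.937]]
[-16.   13.6 -56.2]
```

```bash
python3 -m creep '[{"hand":0,"tx":-0.012,"ty":0.010,"tz":-0.042,"spin":8},{"hand":0,"tx":-0.012,"ty":0.010,"tz":-0.042,"spin":8},{"hand":0,"tx":-0.009,"ty":0.012,"tz":-0.042,"spin":8},{"hand":0,"tx":-0.007,"ty":0.014,"tz":-0.042,"spin":8},{"hand":0,"tx":-0.005,"ty":0.016,"tz":-0.042,"spin":0}]'>/dev/null; python3 s.py;  python3 d.py [0,0,60]
```

```text
q [-1.455  0.195  0.315  0.808  2.657 -1.853] p [ 209.6 -255.4  745.6] F [-0.2 -0.3  0.2] t 7.525
[[-0.865, 0.388, 0.317], [0.458, 0.869, 0.188], [-0.202, 0.308, -0.929]]
[-12.1  18.5 -55.8]
```

```bash
python3 -m creep '[{"hand":0,"tx":-0.010,"ty":0.015,"tz":-0.045,"spin":0},{"hand":0,"tx":-0.010,"ty":0.015,"tz":-0.045,"spin":0},{"hand":0,"tx":-0.010,"ty":0.015,"tz":-0.045,"spin":0},{"hand":0,"tx":-0.010,"ty":0.015,"tz":-0.045,"spin":0},{"hand":0,"tx":-0.010,"ty":0.015,"tz":-0.045,"spin":0}]'>/dev/null; python3 s.py;  python3 d.py [0,-60,0]; python3 d.py [0,0,60]
```

```text
q [-1.513  0.217  0.036  1.296  2.657 -1.373] p [ 225.  -206.1  803.1] F [ 0.8 -3.7  9.3] t 8.15
[[-0.811, 0.383, 0.442], [0.479, 0.869, 0.125], [-0.336, 0.313, -0.888]]
[-28.7 -52.1  -7.5]
[-20.2  18.8 -53.3]
```

Nearly there: the tool leans 27° toward azimuth 16°. A few more rows should do it.

```bash
python3 -m creep '[{"hand":0,"tx":-0.020,"ty":0.019,"tz":-0.053,"spin":0},{"hand":0,"tx":-0.020,"ty":0.019,"tz":-0.053,"spin":0},{"hand":0,"tx":-0.020,"ty":0.019,"tz":-0.053,"spin":0},{"hand":0,"tx":-0.020,"ty":0.019,"tz":-0.053,"spin":0},{"hand":0,"tx":-0.020,"ty":0.019,"tz":-0.053,"spin":0}]'>/dev/null; python3 s.py;  python3 d.py [100,60,-180]
```

```text
q [-1.862  0.107  0.036  1.822  2.619 -1.162] p [ 191.3 -140.2  839.9] F [-0.2  0.3 -0.1] t 8.775
[[-0.76, 0.37, 0.534], [0.49, 0.866, 0.097], [-0.427, 0.336, -0.84]]
[ 30.2  28.5 210.4]
```

```bash
python3 -m creep '[{"hand":0.5,"tx":0.010,"ty":0.010,"tz":0.05,"spin":0},{"hand":0.5,"tx":0.010,"ty":0.010,"tz":0.05,"spin":0},{"hand":0.5,"tx":0,"ty":0,"tz":0.03,"spin":-10},{"hand":0.5,"tx":0,"ty":0,"tz":0.03,"spin":-10},{"hand":0.5,"tx":0,"ty":0,"tz":0.03,"spin":-10}]'>/dev/null; python3 s.py
python3 -m creep '[{"hand":0.5,"tx":0,"ty":0,"tz":0,"spin":-8.2},{"hand":0.5,"tx":0,"ty":0,"tz":0,"spin":0}]'; python3 s.py;  python3 d.py [30,250,-150];python3 d.py [20,120,-150]
```

```text
q [-1.374 -0.226  0.905  0.83   2.247 -2.366] p [ 279.1 -113.9  733.9] F [ 1.9  0.1 -0. ] t 9.4
[[-0.822, -0.052, 0.568], [0.003, 0.995, 0.096], [-0.57, 0.08, -0.818]]
time: 9.65
tool_pos: [278.8, -114.0, 734.8]
tcp_rot: [3.138, 0.614, -2.977]
contact_force: [-1.3, 0.6, -0.0]
grip_width: 45.7
finger_force: 0.0
q [-1.376 -0.224  0.9    0.834  2.251 -2.501] p [ 278.8 -114.   734.8] F [-1.3  0.6 -0. ] t 9.65
[[-0.806, -0.165, 0.568], [-0.134, 0.986, 0.097], [-0.576, 0.003, -0.817]]
[ 28.8 241.2 164. ]
[ 54.2 114.6 145.7]
```

The tool now leans 35° toward heading 9.7°, with the finger line level. I'll go to the point behind the can.

```bash
python3 d.py [70,250,-100];python3 d.py [35,126,-235]; python3 d.py [0,0,-100]; python3 d.py [98.5,17,0];python3 d.py [0,-100,0]
```

```text
[-32.3 234.7 145.8]
[ 90.3 117.9 224.2]
[57.6 -0.3 81.7]
[-81.7   0.5  57.6]
[ 13.4 -98.6  -9.7]
```

```bash
python3 -m creep '[{"hand":0.5,"tx":-0.0065,"ty":0.047,"tz":0.029,"spin":0},{"hand":0.5,"tx":-0.0065,"ty":0.047,"tz":0.029,"spin":0},{"hand":0.5,"tx":-0.0065,"ty":0.047,"tz":0.029,"spin":0},{"hand":0.5,"tx":-0.0065,"ty":0.047,"tz":0.029,"spin":0},{"hand":0.5,"tx":-0.0065,"ty":0.047,"tz":0.029,"spin":0}]'>/dev/null; python3 s.py
python3 -m creep '[{"hand":0.5,"tx":0.018,"ty":0.0236,"tz":0.045,"spin":0},{"hand":0.5,"tx":0.018,"ty":0.0236,"tz":0.045,"spin":0},{"hand":0.5,"tx":0.018,"ty":0.0236,"tz":0.045,"spin":0},{"hand":0.5,"tx":0.018,"ty":0.0236,"tz":0.045,"spin":0},{"hand":0.5,"tx":0.018,"ty":0.0236,"tz":0.045,"spin":0}]'>/dev/null; python3 s.py
```

```text
q [-0.286 -0.342  1.2    0.258  1.728 -1.889] p [332.6  61.8 662. ] F [ 0.5 -1.2 -0.7] t 10.275
[[-0.817, -0.151, 0.557], [-0.115, 0.988, 0.099], [-0.565, 0.017, -0.825]]
q [ 0.374 -0.28   1.814 -0.129  1.019 -1.309] p [365.7 190.  426.1] F [ 0.3 -0.3 -0. ] t 10.9
[[-0.817, -0.152, 0.556], [-0.115, 0.988, 0.101], [-0.565, 0.019, -0.825]]
```

```bash
python3 d.py [20,70,-210]
python3 -m creep '[{"hand":0.5,"tx":0.0235,"ty":0.016,"tz":0.038,"spin":0},{"hand":0.5,"tx":0.0235,"ty":0.016,"tz":0.038,"spin":0},{"hand":0.5,"tx":0.0235,"ty":0.016,"tz":0.038,"spin":0},{"hand":0.5,"tx":0.0235,"ty":0.016,"tz":0.038,"spin":0}]'>/dev/null; python3 s.py;python3 d.py [390,262,120]-get_obs\(\)[\'tool_pos\']; python3 d.py [0,0,-100]
```

```text
[ 94.3  62.2 191.4]
q [ 0.601 -0.035  2.127 -0.466  0.54  -0.775] p [363.6 256.8 248.7] F [ 2.1 -1.2 -0.4] t 11.4
[[-0.817, -0.151, 0.556], [-0.114, 0.988, 0.101], [-0.565, 0.019, -0.825]]
[ 50.5  -1.3 121.3]
[56.5 -1.9 82.5]
```

```bash
cat > fk.py <<'E'
import numpy as np
from scipy.spatial.transform import Rotation as Ro
from scipy.optimize import least_squares
D=[([1.1,.343,1.525,0,1.275,-.146],[167.4,497.3,240.2]),([1.1,.345,.672,0,2.124,-.146],[167.2,497,555.3]),
([.983,.017,.832,.084,2.12,-.209],[126.9,367.2,645.8]),([.459,.217,.588,.182,2.217,-.665],[348.6,306.5,647.7]),
([-.192,.136,.69,.243,2.301,-1.27],[397.1,56.3,648.6]),([-.364,.183,.036,.766,2.657,-1.318],[306.1,70.2,796.2]),
([-1.472,.125,.712,.454,2.495,-2.815],[186,-289.5,659.9]),([-1.513,.217,.036,1.296,2.657,-1.373],[225,-206.1,803.1]),
([-1.862,.107,.036,1.822,2.619,-1.162],[191.3,-140.2,839.9]),([.374,-.28,1.814,-.129,1.019,-1.309],[365.7,190,426.1]),([.601,-.035,2.127,-.466,.54,-.775],[363.6,256.8,248.7])]
r=lambda ax,a:Ro.from_euler(ax,a).as_matrix()
def fk(q,p,s=1):
    a,h,L1,e,L2,L3=p; A=r('z',q[0]); x=A@[a,0,h]; A=A@r('y',q[1]); x=x+A@[0,0,L1]
    A=A@r('y',q[2]); x=x+A@[e,0,L2]; A=A@r('z',s*q[3])@r('y',q[4]); x=x+A@[0,0,L3]
    return x,A@r('z',s*q[5])
best=None
for s in(1,-1):
    f=least_squares(lambda p:np.concatenate([fk(q,p,s)[0]-np.array(x) for q,x in D]),[0,200,400,0,400,250])
    if best is None or f.cost<best[0].cost: best=(f,s)
P,S=best[0].x,best[1]
if __name__=='__main__':
    print(P.round(1),S,best[0].cost)
    q,x=D[-1]; Rm=np.array([[-0.817,-0.151,0.556],[-0.114,0.988,0.101],[-0.565,0.019,-0.825]])
    C=fk(q,P,S)[1].T@Rm; print(C.round(2))
    lo=[-2.53,-.77,.04,-1,.28,-3.11];hi=[2.53,2.02,2.7,4.14,2.66,3.11]
    for X in ([390,262,100],[390,262,40],[410,262,40],[430,262,40],[530,222,40],[610,233,40]):
        g=least_squares(lambda u:np.concatenate([(fk(u,P,S)[0]-X)/100,(fk(u,P,S)[1]@C-Rm).ravel()]),q,bounds=(lo,hi));q=np.clip(g.x,np.array(lo)+1e-3,np.array(hi)-1e-3)
        print(X,g.x.round(2),g.cost.round(5))
E
python3 fk.py
```

```text
[-24.1 254.8 597.7  65.  371.1 417.3] 1 25305.46905929827
[[ 0. -1. -0.]
 [ 1.  0. -0.]
 [ 0. -0.  1.]]
[390, 262, 100] [ 0.87  0.32  2.25 -1.    0.37  0.07] 0.01684
[390, 262, 40] [ 0.83  0.45  2.22 -1.    0.32  0.06] 0.0487
[410, 262, 40] [ 0.78  0.46  2.21 -1.    0.29  0.01] 0.0448
[430, 262, 40] [ 0.74  0.47  2.18 -1.    0.28 -0.02] 0.04066
[530, 222, 40] [ 0.57  0.53  2.07 -1.    0.28 -0.19] 0.03032
[610, 233, 40] [ 0.52  0.6   1.94 -1.    0.28 -0.25] 0.01663
```

```bash
python3 - <<'E'
s=open('fk.py').read()
s=s.replace("a,h,L1,e,L2,L3=p","a,h,L1,e,L2,L3,b,w=p").replace("@[a,0,h]","@[a,b,h]").replace("@r('y',q[4]); x=x+A@[0,0,L3]","@r('y',q[4]); x=x+A@[w,0,L3]").replace("400,250]","400,250,0,0]")
s=s.replace("print(P.round(1),S,best[0].cost)","print(P.round(1),S,best[0].cost,best[0].fun.reshape(-1,3).round(1).tolist())")
open('fk.py','w').write(s)
E
python3 fk.py
```

```text
[ 1.000e-01  2.230e+02  5.058e+02  4.640e+01  3.795e+02  3.038e+02
  7.640e+01 -2.000e-01] 1 0.22951452359707392 [[0.0, 0.0, -0.1], [-0.0, -0.1, 0.0], [-0.1, 0.0, 0.3], [0.0, -0.0, 0.1], [0.1, -0.2, -0.2], [0.1, -0.0, 0.0], [0.2, 0.2, 0.1], [0.0, -0.1, -0.2], [-0.1, 0.1, -0.1], [0.1, -0.1, 0.2], [-0.2, -0.0, -0.1]]
[[ 0. -1. -0.]
 [ 1.  0. -0.]
 [ 0. -0.  1.]]
[390, 262, 100] [ 0.58  0.31  2.21 -1.    0.28 -0.2 ] 0.00999
[390, 262, 40] [ 0.58  0.46  2.17 -1.    0.28 -0.17] 0.04193
[410, 262, 40] [ 0.56  0.48  2.14 -1.    0.28 -0.19] 0.03851
[430, 262, 40] [ 0.54  0.49  2.11 -1.    0.28 -0.21] 0.0352
[530, 222, 40] [ 0.39  0.57  1.97 -1.    0.28 -0.35] 0.03412
[610, 233, 40] [ 0.31  0.64  1.78 -0.46  0.28 -0.97] 0.01978
```

```bash
cat > ik.py <<'E'
from fk import *
lo=np.array([-2.53,-.77,.04,-1,.28,-3.11]);hi=np.array([2.53,2.02,2.7,4.14,2.66,3.11])
C=np.array([[0,-1,0],[1,0,0],[0,0,1.]])
def Rt(th,al,spin=0):
    # tool: z = lean th toward azimuth al, -x forward/up
    c,s=np.cos,np.sin; z=np.array([s(th)*c(al),s(th)*s(al),-c(th)]); y=np.array([-s(al),c(al),0]); x=np.cross(y,z)
    return np.stack([x,y,z],1)@r('z',spin)
def ik(X,Rm,seeds):
    b=None
    for q in seeds:
        g=least_squares(lambda u:np.concatenate([(fk(u,P,S)[0]-X)/100,(fk(u,P,S)[1]@C-Rm).ravel()]),np.clip(q,lo+.01,hi-.01),bounds=(lo,hi))
        if b is None or g.cost<b.cost:b=g
    return b
if __name__=='__main__':
    seeds=[[.4,.5,2,0,.5,-1],[.4,.5,2,3.1,.5,2],[.4,.5,2,3.1,.5,-2.5],[.4,.5,2,1.5,.4,-2]]
    for X in ([440,265,40],[530,222,40],[610,233,40]):
        for al in (-20,-5,10,25):
            o=[]
            for th in (20,25,30,35,40,45,50,60):
                g=ik(X,Rt(np.radians(th),np.radians(al)),seeds)
                o.append((th,'%.3f'%g.cost if g.cost>1e-5 else g.x.round(2).tolist()))
            print(X,al,[k for k in o if isinstance(k[1],list)])
E
python3 ik.py
```

```text
[440, 265, 40] -20 [(20, [0.55, 0.54, 1.96, -0.6, 0.49, -0.16]), (25, [0.6, 0.55, 2.0, -0.84, 0.48, 0.11])]
[440, 265, 40] -5 [(20, [0.51, 0.51, 2.02, -0.56, 0.37, -0.47]), (25, [0.54, 0.52, 2.07, -0.93, 0.31, -0.08]), (50, [0.72, 0.68, 2.27, 4.09, 0.75, 1.37]), (60, [0.79, 0.81, 2.31, 4.03, 1.03, 1.55])]
[440, 265, 40] 10 [(35, [0.5, 0.53, 2.25, 3.86, 0.29, 1.15]), (40, [0.52, 0.56, 2.3, 3.68, 0.45, 1.35]), (45, [0.54, 0.61, 2.35, 3.6, 0.62, 1.46]), (50, [0.57, 0.68, 2.39, 3.56, 0.81, 1.53]), (60, [0.61, 0.84, 2.45, 3.55, 1.19, 1.64])]
[440, 265, 40] 25 [(35, [0.37, 0.52, 2.29, 3.0, 0.28, 1.65]), (40, [0.37, 0.56, 2.35, 3.04, 0.46, 1.61]), (45, [0.36, 0.61, 2.41, 3.05, 0.66, 1.59]), (50, [0.36, 0.68, 2.46, 3.06, 0.87, 1.57]), (60, [0.35, 0.88, 2.54, 3.06, 1.33, 1.55])]
[530, 222, 40] -20 [(20, [0.38, 0.59, 1.83, -0.49, 0.5, -0.43]), (25, [0.42, 0.59, 1.88, -0.74, 0.45, -0.17])]
[530, 222, 40] -5 [(20, [0.34, 0.57, 1.88, -0.38, 0.39, -0.82]), (25, [0.36, 0.57, 1.94, -0.68, 0.29, -0.5]), (45, [0.46, 0.64, 2.15, 3.98, 0.51, 1.2]), (50, [0.48, 0.69, 2.19, 3.88, 0.66, 1.34]), (60, [0.53,
[... 724 characters left out ...]
]), (25, [0.33, 0.66, 1.73, -0.47, 0.39, -0.76]), (30, [0.35, 0.65, 1.79, -0.8, 0.3, -0.42]), (45, [0.4, 0.7, 1.95, 4.14, 0.41, 0.97]), (50, [0.42, 0.73, 1.99, 3.96, 0.54, 1.17]), (60, [0.46, 0.81, 2.06, 3.8, 0.82, 1.38])]
[610, 233, 40] 10 [(20, [0.26, 0.65, 1.69, -0.07, 0.45, -1.43]), (25, [0.27, 0.64, 1.77, -0.13, 0.3, -1.36]), (45, [0.28, 0.68, 2.02, 3.37, 0.35, 1.43]), (50, [0.29, 0.71, 2.07, 3.32, 0.52, 1.49]), (60, [0.3, 0.81, 2.15, 3.28, 0.86, 1.54])]
[610, 233, 40] 25 [(20, [0.21, 0.65, 1.7, 0.17, 0.46, -1.94]), (25, [0.2, 0.64, 1.78, 0.32, 0.32, -2.09]), (45, [0.16, 0.67, 2.04, 2.59, 0.38, 1.89]), (50, [0.14, 0.71, 2.09, 2.7, 0.55, 1.76]), (60, [0.12, 0.8, 2.17, 2.79, 0.88, 1.64])]
```

I fitted a clean FK model (0.2 mm). Low down, the wrist allows enough lean only in its flipped branch (q4≈3.3, lean 45–60°). At the earlier high pose on the right q4 was already 1.8, so I'll go back there, lean further, and come round in that branch.

```bash
python3 d.py [-30,-195,413];python3 d.py [-53,-176,73]; python3 d.py [-88,-26,105];  python3 - <<'E'
from ik import *
# candidate path in the flipped branch, tilt 45-50, az 10, from a high right pose
for th in (45,50):
    q=np.array([-1.86,.1,.04,1.82,2.6,-1.8])
    for X in ([200,-140,820],[250,-180,700],[330,-200,600],[380,-200,500],[400,-200,400],[400,-150,300],[400,0,250],[400,100,250],[400,200,200],[400,262,120],[400,262,40],[530,222,40],[610,233,40]):
        g=ik(X,Rt(np.radians(th),np.radians(10)),[q]);q=g.x;print(th,X,q.round(2),'%.4f'%g.cost)
E
```

```text
[-186.6 -180.2 -377.1]
[  22.1 -164.5 -107.5]
[  15.6  -10.4 -138.2]
45 [200, -140, 820] [-2.08 -0.13  0.63  1.66  2.56 -2.32] 0.0000
45 [250, -180, 700] [-1.75 -0.24  1.14  1.03  2.25 -2.81] 0.0000
45 [330, -200, 600] [-1.4  -0.23  1.42  0.82  1.84 -2.87] 0.0000
45 [380, -200, 500] [-1.22 -0.2   1.66  0.77  1.53 -2.94] 0.0000
45 [400, -200, 400] [-1.15 -0.15  1.88  0.8   1.28 -3.09] 0.0000
45 [400, -150, 300] [-1.01 -0.14  2.12  0.81  1.   -3.11] 0.0059
45 [400, 0, 250] [-0.6  -0.22  2.39  1.02  0.62 -3.11] 0.0000
45 [400, 100, 250] [-0.08 -0.21  2.38  0.74  0.28 -2.48] 0.0001
45 [400, 200, 200] [ 0.45  0.04  2.28 -1.    0.28 -0.37] 0.0116
45 [400, 262, 120] [ 0.57  0.27  2.2  -1.    0.28 -0.24] 0.0535
45 [400, 262, 40] [ 0.57  0.46  2.15 -1.    0.28 -0.21] 0.1357
45 [530, 222, 40] [ 0.39  0.56  1.97 -1.    0.28 -0.37] 0.1076
45 [610, 233, 40] [ 0.36  0.65  1.81 -1.    0.28 -0.41] 0.0741
50 [200, -140, 820] [-2.16 -0.16  0.74  1.74  2.55 -2.35] 0.0000
50 [250, -180, 700] [-1.83 -0.26  1.21  1.12  2.26 -2.84] 0.0000
50 [330, -200, 600] [-1.47 -0.25  1.48  0.92  1.84 -2.92] 0.0000
50 [380, -200, 500] [-1.28 -0.22  1.72  0.87  1.53 -3.02] 0.0000
50 [400, -200, 400] [-1.18 -0.15  1.92  0.85  1.28 -3.11] 0.0027
50 [400, -150, 300] [-1.02 -0.15  2.14  0.84  0.98 -3.11] 0.0218
50 [400, 0, 250] [-0.59 -0.24  2.41  1.06  0.58 -3.11] 0.0056
50 [400, 100, 250] [-0.15 -0.21  2.45  1.33  0.28 -3.11] 0.0008
50 [400, 200, 200] [ 0.08 -0.02  2.4   1.48  0.28 -3.11] 0.0646
50 [400, 262, 120] [ 0.22  0.23  2.32  1.58  0.28 -3.11] 0.1862
50 [400, 262, 40] [ 0.23  0.43  2.27  1.59  0.28 -3.11] 0.2955
50 [530, 222, 40] [ 0.11  0.54  2.06  1.49  0.28 -3.11] 0.1867
50 [610, 233, 40] [ 0.11  0.63  1.9   1.49  0.28 -3.11] 0.1399
```

```bash
cat > plan.py <<'E'
from fk import *
import heapq,itertools,sys
a,h,L1,e,L2,L3,b,w=P
lo=np.array([-2.53,-.77,.04,-1,.28]);hi=np.array([2.53,2.02,2.7,4.14,2.66])
def q5d(X,t):
    W=np.array(X,float)-L3*t; rr=np.hypot(W[0],W[1])
    if rr<abs(b)+1: return None
    q1=np.arctan2(W[1],W[0])-np.arcsin(b/rr); R=np.sqrt(rr*rr-b*b)-a; Z=W[2]-h
    M=np.hypot(e,L2); d2=R*R+Z*Z; c=(d2-L1*L1-M*M)/(2*L1*M)
    if abs(c)>1: return None
    g=np.arccos(c); q3=g-np.arctan2(e,L2)
    q2=np.arctan2(R,Z)-np.arctan2(M*np.sin(g),L1+M*np.cos(g))
    A=r('z',q1)@r('y',q2+q3); v=A.T@t; q5=np.arccos(v[2]); q4=np.arctan2(v[1],v[0])
    if q4<-1: q4+=2*np.pi
    q1=(q1+np.pi)%(2*np.pi)-np.pi
    return np.array([q1,q2,q3,q4,q5])
def ok(q,m=.06): return q is not None and np.all(q>lo+m) and np.all(q<hi-m)
def tv(th,al): th,al=np.radians([th,al]); return np.array([np.sin(th)*np.cos(al),np.sin(th)*np.sin(al),-np.cos(th)])
def search(t,s,g):
    D=[d for d in itertools.product((-1,0,1),repeat=3) if any(d)]; st=25
    Q={}
    def f(n):
        if n not in Q:
            X=np.array(n)*st; q=q5d(X,t); good=ok(q) and -400<=X[1]<=400 and X[0]<=560 and X[2]>=(50 if X[1]>215 and X[0]<450 else 225) and np.hypot(X[0],X[1])>150
            Q[n]=q if good else None
        return Q[n]
    S=tuple(np.round(np.array(s)/st).astype(int));G=tuple(np.round(np.array(g)/st).astype(int))
    if f(S) is None or f(G) is None: return (f(S) is None, f(G) is None,q5d(s,t),q5d(g,t))
    pq=[(0,S)];c={S:0};par={}
    while pq:
        k,n=heapq.heappop(pq)
        if n==G: break
        if k>c[n]: continue
        for d in D:
            m=tuple(int(x) for x in np.add(n,d)); q=f(m)
            if q is None: continue
            j=np.abs(q-Q[n]).max()
            if j>.6: continue
            kk=k+np.linalg.norm(d)*st+ 40*j
            if kk<c.get(m,1e9): c[m]=kk;par[m]=n;heapq.heappush(pq,(kk,m))
    if G not in par: return 'none',len(c)
    o=[G]
    while o[-1]!=S:o.append(par[o[-1]])
    return [(tuple(np.array(n)*st),Q[n].round(2).tolist()) for n in o[::-1]]
if __name__=='__main__':
    for th in (35,40,45,50,55):
        t=tv(th,10); R=search(t,[250,-175,700],[400,275,50])
        print(th,R if not isinstance(R,list) else len(R))
        if isinstance(R,list):
            for x in R[::2]: print(x)
            break
E
python3 plan.py
```

```text
35 (False, True, array([-1.56102585, -0.19804296,  1.00189505,  0.82323466,  2.26033265]), array([0.58965922, 0.48523754, 2.29718921, 3.9910391 , 0.31315273]))
40 ('none', 18256)
45 ('none', 17448)
50 ('none', 16474)
55 ('none', 13081)
```

```bash
cat > comp.py <<'E'
from plan import *
from collections import deque
for th,al,zm in ((40,10,225),(50,10,225),(50,10,60),(40,40,225),(50,40,225),(50,-15,225),(60,10,225),(50,60,225),(60,60,225)):
    t=tv(th,al); st=40; Q={}
    def f(n):
        if n not in Q:
            X=np.array(n)*st;q=q5d(X,t); Q[n]=q if ok(q,.03) and X[0]<=600 and abs(X[1])<=480 and X[2]>=(60 if X[1]>215 and X[0]<450 else zm) and X[2]<900 and np.hypot(X[0],X[1])>120 and X[0]>-200 else None
        return Q[n]
    def comp(S):
        if f(S) is None: return set()
        seen={S};dq=deque([S])
        while dq:
            n=dq.popleft()
            for d in itertools.product((-1,0,1),repeat=3):
                m=tuple(int(x) for x in np.add(n,d))
                if m not in seen and f(m) is not None and np.abs(f(m)-Q[n]).max()<.9: seen.add(m);dq.append(m)
        return seen
    G=comp((10,6,2)); A=comp((6,-4,17))
    def rep(C):
        if not C: return None
        L=[(Q[n][3],tuple(np.array(n)*st),Q[n].round(2).tolist()) for n in C]; return len(C),min(L)[1:],max(L)[1:]
    print(th,al,zm,'goal',rep(G),'| A',rep(A), len(G&A))
E
python3 comp.py
```

```text
40 10 225 goal (11, ((np.int64(440), np.int64(240), np.int64(80)), [0.45, 0.43, 2.32, 3.7, 0.34]), ((np.int64(320), np.int64(280), np.int64(80)), [0.81, 0.4, 2.44, 4.11, 0.48])) | A (5893, ((np.int64(80), np.int64(280), np.int64(160)), [1.71, 0.14, 2.36, -0.97, 0.9]), ((np.int64(120), np.int64(-200), np.int64(840)), [-2.19, 0.16, 0.14, 2.02, 2.62])) 0
50 10 225 goal (33, ((np.int64(440), np.int64(240), np.int64(80)), [0.49, 0.54, 2.43, 3.52, 0.71]), ((np.int64(320), np.int64(240), np.int64(160)), [0.79, 0.18, 2.54, 4.1, 0.57])) | A (5554, ((np.int64(120), np.int64(200), np.int64(680)), [1.76, -0.33, 1.31, -0.97, 1.95]), ((np.int64(200), np.int64(-80), np.int64(880)), [-2.47, -0.11, 0.41, 2.47, 2.52])) 0
50 10 60 goal (6496, ((np.int64(120), np.int64(200), np.int64(680)), [1.76, -0.33, 1.31, -0.97, 1.95]), ((np.int64(320), np.int64(240), np.int64(160)), [0.79, 0.18, 2.54, 4.1, 0.57])) | A (6496, ((np.int64(120), np.int64(200), np.int64(680)), [1.76, -0.33, 1.31, -0.97, 1.95]), ((np.int64(320), np.int64(240), np.int64(160)), [0.79, 0.18, 2.54, 4.1, 0.57])) 6496
40 40 225 goal (5652, ((
[... 1290 characters left out ...]
 ((np.int64(-160), np.int64(400), np.int64(840)), [2.29, 0.25, 0.19, -0.97, 2.06]), ((np.int64(40), np.int64(480), np.int64(160)), [1.57, 0.27, 2.37, 4.1, 0.49])) | A (5482, ((np.int64(-160), np.int64(400), np.int64(840)), [2.29, 0.25, 0.19, -0.97, 2.06]), ((np.int64(40), np.int64(480), np.int64(160)), [1.57, 0.27, 2.37, 4.1, 0.49])) 5482
60 60 225 goal (5285, ((np.int64(-40), np.int64(360), np.int64(520)), [2.12, -0.36, 1.87, -0.97, 1.18]), ((np.int64(-40), np.int64(360), np.int64(80)), [2.12, 0.78, 2.65, 4.1, 1.2])) | A (5285, ((np.int64(-40), np.int64(360), np.int64(520)), [2.12, -0.36, 1.87, -0.97, 1.18]), ((np.int64(-40), np.int64(360), np.int64(80)), [2.12, 0.78, 2.65, 4.1, 1.2])) 5285
```

```bash
sed -i 's/else 225)/else 125 if X[0]<=450 else 225)/' plan.py; sed -i 's/for th in (35,40,45,50,55)/for th,al in ((45,10),(48,10),(50,10),(53,10),(45,20),(50,20))/; s/t=tv(th,10)/t=tv(th,al)/; s/print(th,R/print(th,al,R/; s/            break/            pass/' plan.py; sed -i 's/for x in R\[::2\]: print(x)/print([(tuple(int(v) for v in x[0]),x[1][3:]) for x in R[::3]])/' plan.py; python3 plan.py
```

```text
45 10 31
[((250, -175, 700), [1.03, 2.26]), ((325, -100, 625), [0.83, 1.88]), ((350, -25, 550), [0.69, 1.55]), ((350, -25, 475), [0.7, 1.41]), ((350, -25, 400), [0.74, 1.26]), ((350, -25, 325), [0.8, 1.09]), ((350, -25, 250), [0.96, 0.9]), ((400, 50, 175), [1.86, 0.38]), ((400, 125, 125), [2.96, 0.47]), ((400, 200, 125), [3.54, 0.42]), ((400, 275, 50), [3.71, 0.64])]
48 10 30
[((250, -175, 700), [1.09, 2.26]), ((325, -100, 625), [0.9, 1.89]), ((350, -25, 550), [0.77, 1.56]), ((350, 0, 475), [0.74, 1.36]), ((350, 0, 400), [0.78, 1.21]), ((350, 0, 325), [0.86, 1.05]), ((350, 0, 250), [1.04, 0.86]), ((375, 75, 175), [2.2, 0.41]), ((400, 150, 150), [3.16, 0.44]), ((400, 225, 100), [3.56, 0.63])]
50 10 29
[((250, -175, 700), [1.13, 2.27]), ((325, -125, 625), [0.94, 1.9]), ((375, -50, 550), [0.79, 1.49]), ((375, -25, 475), [0.78, 1.3]), ((375, -25, 400), [0.84, 1.16]), ((375, -25, 325), [0.94, 1.0]), ((375, 25, 250), [1.2, 0.65]), ((400, 100, 175), [2.61, 0.42]), ((400, 175, 125), [3.31, 0.66]), ((400, 250, 75), [3.61, 0.78])]
53 10 28
[((250, -175, 700), [1.18, 2.27]), ((325, -125, 625), 
[... 208 characters left out ...]
, 200, 125), [3.44, 0.76]), ((400, 275, 50), [3.65, 0.94])]
45 20 28
[((250, -175, 700), [1.04, 2.32]), ((325, -100, 625), [0.87, 1.97]), ((375, -25, 550), [0.74, 1.58]), ((375, 25, 475), [0.69, 1.33]), ((375, 25, 400), [0.73, 1.18]), ((375, 25, 325), [0.82, 1.01]), ((375, 50, 250), [1.0, 0.74]), ((375, 125, 175), [1.89, 0.36]), ((400, 200, 125), [2.95, 0.43]), ((400, 275, 50), [3.34, 0.68])]
50 20 27
[((250, -175, 700), [1.13, 2.32]), ((325, -100, 625), [0.97, 1.99]), ((375, -25, 550), [0.85, 1.59]), ((375, 50, 475), [0.76, 1.26]), ((375, 50, 400), [0.82, 1.12]), ((375, 50, 325), [0.94, 0.96]), ((375, 75, 250), [1.21, 0.69]), ((400, 150, 175), [2.42, 0.45]), ((400, 225, 100), [3.13, 0.76])]
```

A connected route exists. I'll go back up to the right, lean to about 50°, then come down through (375,0,300) and (400,150,150).

```bash
python3 -m creep '[{"hand":0.5,"tx":-0.023,"ty":-0.0225,"tz":-0.047,"spin":0},{"hand":0.5,"tx":-0.023,"ty":-0.0225,"tz":-0.047,"spin":0},{"hand":0.5,"tx":-0.023,"ty":-0.0225,"tz":-0.047,"spin":0},{"hand":0.5,"tx":-0.023,"ty":-0.0225,"tz":-0.047,"spin":0},{"hand":0.5,"tx":-0.023,"ty":-0.0225,"tz":-0.047,"spin":0}]'>/dev/null; python3 -m creep '[{"hand":0.5,"tx":-0.023,"ty":-0.0225,"tz":-0.047,"spin":0},{"hand":0.5,"tx":-0.023,"ty":-0.0225,"tz":-0.047,"spin":0},{"hand":0.5,"tx":-0.023,"ty":-0.0225,"tz":-0.047,"spin":0},{"hand":0.5,"tx":0.007,"ty":-0.052,"tz":-0.034,"spin":0},{"hand":0.5,"tx":0.007,"ty":-0.052,"tz":-0.034,"spin":0}]'>/dev/null;python3 s.py;python3 d.py [270,-170,750]-get_obs\(\)[\'tool_pos\']
```

```text
q [-0.735 -0.334  1.111  0.493  1.933 -2.163] p [316.6  -1.9 686.7] F [ 1.2 -0.1  0.1] t 12.65
[[-0.824, -0.144, 0.548], [-0.105, 0.989, 0.101], [-0.557, 0.026, -0.83]]
[  20.8 -158.   -95.1]
```

```bash
python3 - <<'E'
from plan import *
# what does overreach need: which joints limit at high poses
for X in ([190,-140,840],[190,-140,900],[250,-200,840],[150,-100,900]):
    for th in(33,45,50): print(X,th,np.round(q5d(X,tv(th,10)),2) if q5d(X,tv(th,10)) is not None else None)
E
```

```text
[190, -140, 840] 33 [-1.88  0.1   0.05  1.82  2.62]
[190, -140, 840] 45 [-2.13 -0.07  0.49  1.84  2.57]
[190, -140, 840] 50 [-2.21 -0.11  0.62  1.9   2.55]
[190, -140, 900] 33 None
[190, -140, 900] 45 None
[190, -140, 900] 50 None
[250, -200, 840] 33 None
[250, -200, 840] 45 [-1.73  0.06  0.37  1.46  2.41]
[250, -200, 840] 50 [-1.81  0.    0.52  1.49  2.36]
[150, -100, 900] 33 None
[150, -100, 900] 45 None
[150, -100, 900] 50 [-2.58  0.07  0.08  2.69  2.41]
```

```bash
python3 -m creep '[{"hand":0.5,"tx":0.005,"ty":-0.04,"tz":-0.024,"spin":0},{"hand":0.5,"tx":0.005,"ty":-0.04,"tz":-0.024,"spin":0},{"hand":0.5,"tx":0.005,"ty":-0.04,"tz":-0.024,"spin":0},{"hand":0.5,"tx":0.005,"ty":-0.04,"tz":-0.024,"spin":0},{"hand":0.5,"tx":0,"ty":0,"tz":0,"spin":10}]'>/dev/null; python3 -m creep '[{"hand":0.5,"tx":0,"ty":0,"tz":0,"spin":10},{"hand":0.5,"tx":0,"ty":0,"tz":0,"spin":10},{"hand":0.5,"tx":0,"ty":0,"tz":0,"spin":10},{"hand":0.5,"tx":0,"ty":0,"tz":0,"spin":10},{"hand":0.5,"tx":0,"ty":0,"tz":0,"spin":10}]'>/dev/null;python3 s.py;python3 d.py [0,0,50]
```

```text
q [-1.415 -0.111  0.758  0.848  2.308 -1.421] p [ 274.1 -164.9  747.9] F [0.1 0.5 0.6] t 13.9
[[-0.532, 0.647, 0.546], [0.809, 0.579, 0.101], [-0.251, 0.495, -0.832]]
[-12.5  24.8 -41.6]
```

```bash
python3 -m creep '[{"hand":0.5,"tx":-0.0125,"ty":0.025,"tz":-0.0415,"spin":0},{"hand":0.5,"tx":-0.0125,"ty":0.025,"tz":-0.0415,"spin":0},{"hand":0.5,"tx":-0.0125,"ty":0.025,"tz":-0.0415,"spin":0},{"hand":0.5,"tx":-0.0125,"ty":0.025,"tz":-0.0415,"spin":0},{"hand":0.5,"tx":-0.0125,"ty":0.025,"tz":-0.0415,"spin":0}]'>/dev/null; python3 s.py;python3 d.py [0,0,50]
```

```text
q [-1.591  0.12   0.036  1.544  2.48  -0.749] p [ 260.4 -138.7  855.3] F [-0.4  0.6 -0. ] t 14.525
[[-0.501, 0.608, 0.616], [0.813, 0.575, 0.094], [-0.297, 0.548, -0.782]]
[-14.8  27.4 -39.1]
```

```bash
python3 -m creep '[{"hand":0.5,"tx":-0.015,"ty":0.0275,"tz":-0.039,"spin":0},{"hand":0.5,"tx":-0.015,"ty":0.0275,"tz":-0.039,"spin":0},{"hand":0.5,"tx":-0.015,"ty":0.0275,"tz":-0.039,"spin":0},{"hand":0.5,"tx":-0.015,"ty":0.0275,"tz":-0.039,"spin":0},{"hand":0.5,"tx":-0.015,"ty":0.0275,"tz":-0.039,"spin":0}]'>/dev/null; python3 s.py;python3 d.py [0,0,50]
```

```text
q [-2.04   0.046  0.036  2.073  2.387 -0.633] p [ 238.7 -101.9  890.5] F [-0.  -0.4 -0.2] t 15.15
[[-0.443, 0.546, 0.711], [0.82, 0.567, 0.075], [-0.363, 0.617, -0.699]]
[-18.1  30.8 -34.9]
```

```bash
python3 -m creep '[{"hand":0.5,"tx":-0.018,"ty":0.031,"tz":-0.035,"spin":0},{"hand":0.5,"tx":-0.018,"ty":0.031,"tz":-0.035,"spin":0},{"hand":0.5,"tx":-0.018,"ty":0.031,"tz":-0.035,"spin":0}]'>/dev/null; python3 s.py;python3 d.py [130,70,-340]; python3 -c "
from plan import *
from h import get_obs
from scipy.spatial.transform import Rotation as Ro
o=get_obs();t=Ro.from_euler('xyz',o['tcp_rot']).as_matrix()[:,2]; print(np.degrees(np.arccos(-t[2])),np.degrees(np.arctan2(t[1],t[0])))
for p in ([375,-25,550],[375,0,300],[400,75,200],[400,150,150],[400,262,60],[530,222,35],[610,233,35]): print(p,q5d(p,t).round(2))
for x in search(t,[250,-100,700],[400,275,50])[::2]: print([int(v) for v in x[0]],x[1])"
```

```text
q [-2.38   0.013  0.036  2.44   2.302 -0.585] p [233.9 -84.5 911.6] F [-0.5 -0.4 -0.2] t 15.525
[[-0.404, 0.5, 0.766], [0.824, 0.563, 0.067], [-0.398, 0.658, -0.639]]
[ 140.5 -119.4  321.6]
50.27122884468044 4.980457872951067
[375, -25, 550] [-0.85 -0.51  1.75  0.69  1.34]
[375, 0, 300] [-0.7  -0.43  2.4   0.96  0.73]
[400, 75, 200] [-0.13 -0.05  2.57  2.51  0.29]
[400, 150, 150] [0.29 0.22 2.57 3.45 0.54]
[400, 262, 60] [0.7  0.61 2.43 3.81 0.8 ]
[530, 222, 35] [0.38 0.7  2.25 3.5  0.7 ]
[610, 233, 35] [0.34 0.73 2.06 3.52 0.54]
[250, -100, 700] [-2.11, -0.45, 1.3, 1.29, 2.43]
[300, -100, 650] [-1.65, -0.47, 1.46, 1.02, 2.04]
[350, -75, 600] [-1.21, -0.48, 1.6, 0.84, 1.66]
[350, -25, 550] [-1.02, -0.57, 1.77, 0.76, 1.48]
[350, -25, 500] [-1.02, -0.59, 1.9, 0.77, 1.4]
[350, -25, 450] [-1.02, -0.59, 2.04, 0.79, 1.31]
[350, -25, 400] [-1.02, -0.58, 2.17, 0.83, 1.21]
[350, -25, 350] [-1.02, -0.56, 2.29, 0.88, 1.11]
[350, -25, 300] [-1.02, -0.5, 2.42, 0.96, 1.0]
[375, 0, 250] [-0.7, -0.32, 2.51, 1.21, 0.62]
[400, 50, 200] [-0.29, -0.07, 2.58, 2.18, 0.35]
[400, 100, 175] [0.02, 0.07, 2.59, 3.01, 0.4]
[400, 150, 125] [0.29, 0.34, 2.6, 3.39, 0.68]
[400, 200, 125] [0.5, 0.36, 2.51, 3.69, 0.64]
[400, 250, 75] [0.67, 0.56, 2.45, 3.8, 0.77]
```

```bash
python3 d.py [80,-10,-260];python3 d.py [40,70,-100];python3 d.py [0,0,-250]
```

```text
[  62.9 -136.8  226.8]
[81.3 -6.4 99.2]
[  99.5 -164.5  159.8]
```

```bash
python3 -m creep '[{"hand":0.5,"tx":0.0126,"ty":-0.0274,"tz":0.0453,"spin":0},{"hand":0.5,"tx":0.0126,"ty":-0.0274,"tz":0.0453,"spin":0},{"hand":0.5,"tx":0.0126,"ty":-0.0274,"tz":0.0453,"spin":0},{"hand":0.5,"tx":0.0126,"ty":-0.0274,"tz":0.0453,"spin":0},{"hand":0.5,"tx":0.0126,"ty":-0.0274,"tz":0.0453,"spin":0}]'>/dev/null; python3 s.py
python3 -m creep '[{"hand":0.5,"tx":0.027,"ty":-0.002,"tz":0.033,"spin":0},{"hand":0.5,"tx":0.027,"ty":-0.002,"tz":0.033,"spin":0},{"hand":0.5,"tx":0.027,"ty":-0.002,"tz":0.033,"spin":0}]'>/dev/null; python3 s.py; python3 d.py [350,-25,540]-get_obs\(\)[\'tool_pos\']
```

```text
q [-1.669 -0.38   1.171  1.154  2.095 -1.537] p [ 307.6 -112.   744. ] F [ 0.7 -0.6  2.8] t 16.15
[[-0.366, 0.478, 0.798], [0.819, 0.573, 0.031], [-0.443, 0.665, -0.601]]
q [-1.13  -0.513  1.519  0.83   1.627 -1.478] p [353.8 -45.6 645.8] F [ 0.4 -0.5  0.2] t 16.525
[[-0.364, 0.477, 0.8], [0.819, 0.572, 0.031], [-0.443, 0.667, -0.599]]
[ 65.2 -60.5  61. ]
```

```bash
cat > chk.py <<'E'
from plan import *
from h import get_obs
from scipy.spatial.transform import Rotation as Ro
o=get_obs();t=Ro.from_euler('xyz',o['tcp_rot']).as_matrix()[:,2]; print(np.degrees(np.arccos(-t[2])),np.degrees(np.arctan2(t[1],t[0])))
for p in ([350,-25,300],[375,0,250],[400,50,200],[400,100,170],[400,150,150],[400,262,60],[430,262,35],[530,222,35],[610,233,35]): print(p,q5d(p,t).round(2))
E
python3 chk.py
python3 -m creep '[{"hand":0.5,"tx":0.022,"ty":-0.020,"tz":0.02,"spin":0},{"hand":0.5,"tx":0.022,"ty":-0.020,"tz":0.02,"spin":0},{"hand":0.5,"tx":0.022,"ty":-0.020,"tz":0.02,"spin":0},{"hand":0.5,"tx":0.022,"ty":-0.033,"tz":0.03,"spin":0},{"hand":0.5,"tx":0.022,"ty":-0.033,"tz":0.03,"spin":0}]'>/dev/null; python3 s.py; python3 d.py [355,-15,300]-get_obs\(\)[\'tool_pos\']
```

```text
53.187652646390816 2.240908841117418
[350, -25, 300] [-1.06 -0.53  2.46  1.03  0.99]
[375, 0, 250] [-0.69 -0.33  2.56  1.38  0.57]
[400, 50, 200] [-0.24 -0.04  2.62  2.56  0.41]
[400, 100, 170] [0.09 0.15 2.63 3.21 0.57]
[400, 150, 150] [0.36 0.28 2.59 3.56 0.67]
[400, 262, 60] [0.75 0.66 2.42 3.89 0.88]
[430, 262, 35] [0.69 0.74 2.38 3.8  0.9 ]
[530, 222, 35] [0.42 0.73 2.26 3.58 0.79]
[610, 233, 35] [0.37 0.75 2.06 3.6  0.63]
q [-1.071 -0.637  2.104  0.848  1.276 -1.786] p [349.4 -24.9 440.8] F [ 1.2 -0.6  0. ] t 17.15
[[-0.365, 0.476, 0.8], [0.819, 0.573, 0.033], [-0.443, 0.667, -0.599]]
[ 68.4 -85.6  89.2]
```

```bash
python3 -m creep '[{"hand":0.5,"tx":0.023,"ty":-0.0285,"tz":0.03,"spin":0},{"hand":0.5,"tx":0.023,"ty":-0.0285,"tz":0.03,"spin":0},{"hand":0.5,"tx":0.023,"ty":-0.0285,"tz":0.03,"spin":0},{"hand":0.5,"tx":0,"ty":0,"tz":0,"spin":10.5},{"hand":0.5,"tx":0,"ty":0,"tz":0,"spin":10.5}]'>/dev/null
python3 -m creep '[{"hand":0.5,"tx":0,"ty":0,"tz":0,"spin":10.5},{"hand":0.5,"tx":0,"ty":0,"tz":0,"spin":10.5},{"hand":0.5,"tx":0,"ty":0,"tz":0,"spin":10.5},{"hand":0.5,"tx":0,"ty":0,"tz":0,"spin":10.5},{"hand":0.5,"tx":0,"ty":0,"tz":0,"spin":10.5}]'>/dev/null
python3 -m creep '[{"hand":0.5,"tx":0,"ty":0,"tz":0,"spin":10.5},{"hand":0.5,"tx":0,"ty":0,"tz":0,"spin":10.5},{"hand":0.5,"tx":0,"ty":0,"tz":0,"spin":10.5},{"hand":0.5,"tx":0,"ty":0,"tz":0,"spin":10.5},{"hand":0.5,"tx":0,"ty":0,"tz":0,"spin":10.5}]'>/dev/null
python3 -m creep '[{"hand":0.5,"tx":0,"ty":0,"tz":0,"spin":10.5},{"hand":0.5,"tx":0,"ty":0,"tz":0,"spin":10.5},{"hand":0.5,"tx":0,"ty":0,"tz":0,"spin":10.5},{"hand":0.5,"tx":0,"ty":0,"tz":0,"spin":10.5},{"hand":0.5,"tx":0,"ty":0,"tz":0,"spin":10.5}]'>/dev/null
python3 s.py; python3 d.py [385,10,250]-get_obs\(\)[\'tool_pos\'];python3 d.py [25,50,-50];python3 d.py [0,50,-30]
```

```text
q [-0.947 -0.52   2.457  1.03   0.895  0.993] p [355.6 -15.3 300.8] F [0.1 0.  0.1] t 19.65
[[0.374, -0.469, 0.8], [-0.808, -0.589, 0.033], [0.455, -0.659, -0.599]]
[-32.6   4.8  54.7]
[-53.8  -8.2  51.6]
[-54.1  -9.7  19.6]
```

```bash
python3 -m creep '[{"hand":0.5,"tx":-0.011,"ty":0.0016,"tz":0.018,"spin":0},{"hand":0.5,"tx":-0.011,"ty":0.0016,"tz":0.018,"spin":0},{"hand":0.5,"tx":-0.011,"ty":0.0016,"tz":0.018,"spin":0},{"hand":0.5,"tx":-0.009,"ty":-0.0014,"tz":0.0087,"spin":0},{"hand":0.5,"tx":-0.009,"ty":-0.0014,"tz":0.0087,"spin":0}]'>/dev/null;python3 s.py
python3 -m creep '[{"hand":0.5,"tx":-0.009,"ty":-0.0014,"tz":0.0087,"spin":0},{"hand":0.5,"tx":-0.009,"ty":-0.0014,"tz":0.0087,"spin":0},{"hand":0.5,"tx":-0.009,"ty":-0.0014,"tz":0.0087,"spin":0},{"hand":0.5,"tx":-0.009,"ty":-0.0014,"tz":0.0087,"spin":0},{"hand":0.5,"tx":-0.009,"ty":-0.0014,"tz":0.0087,"spin":0}]'>/dev/null;python3 s.py; python3 d.py [410,110,165]-get_obs\(\)[\'tool_pos\']
```

```text
q [-0.419 -0.204  2.571  1.826  0.377  0.398] p [392.8  27.2 232.6] F [ 0.8 -0.2  0.1] t 20.275
[[0.377, -0.467, 0.8], [-0.804, -0.593, 0.033], [0.459, -0.656, -0.599]]
q [-0.106  0.047  2.599  2.865  0.443 -0.448] p [413.9  68.8 190.4] F [-0.3  0.  -0.2] t 20.9
[[0.376, -0.467, 0.8], [-0.805, -0.593, 0.033], [0.459, -0.656, -0.599]]
[-46.3  -5.9  13.4]
```

```bash
python3 -m creep '[{"hand":0.5,"tx":-0.0155,"ty":-0.002,"tz":0.0045,"spin":0},{"hand":0.5,"tx":-0.0155,"ty":-0.002,"tz":0.0045,"spin":0},{"hand":0.5,"tx":-0.0155,"ty":-0.002,"tz":0.0045,"spin":0},{"hand":0.5,"tx":0,"ty":0,"tz":0,"spin":10.5},{"hand":0.5,"tx":0,"ty":0,"tz":0,"spin":10.5}]'>/dev/null
python3 -m creep '[{"hand":0.5,"tx":0,"ty":0,"tz":0,"spin":10.5},{"hand":0.5,"tx":0,"ty":0,"tz":0,"spin":10.5},{"hand":0.5,"tx":0,"ty":0,"tz":0,"spin":10.5},{"hand":0.5,"tx":0,"ty":0,"tz":0,"spin":10.5},{"hand":0.5,"tx":0,"ty":0,"tz":0,"spin":10.5}]'>/dev/null
python3 -m creep '[{"hand":0.5,"tx":0,"ty":0,"tz":0,"spin":10.5},{"hand":0.5,"tx":0,"ty":0,"tz":0,"spin":10.5},{"hand":0.5,"tx":0,"ty":0,"tz":0,"spin":10.5},{"hand":0.5,"tx":0,"ty":0,"tz":0,"spin":10},{"hand":0.5,"tx":0,"ty":0,"tz":0,"spin":10}]'>/dev/null
python3 s.py; python3 d.py [398,276,110]-get_obs\(\)[\'tool_pos\']
```

```text
q [0.136 0.188 2.611 3.278 0.588 1.521] p [409.8 110.  165. ] F [-0.7 -0.6  0. ] t 22.775
[[-0.598, -0.037, 0.8], [-0.018, 0.999, 0.033], [-0.801, 0.006, -0.599]]
[ 48.2 166.   29. ]
```

```bash
python3 -m creep '[{"hand":0.5,"tx":0.0096,"ty":0.0332,"tz":0.0058,"spin":0},{"hand":0.5,"tx":0.0096,"ty":0.0332,"tz":0.0058,"spin":0},{"hand":0.5,"tx":0.0096,"ty":0.0332,"tz":0.0058,"spin":0},{"hand":0.5,"tx":0.0096,"ty":0.0332,"tz":0.0058,"spin":0},{"hand":0.5,"tx":0.0096,"ty":0.0332,"tz":0.0058,"spin":0}]'>/dev/null; python3 s.py
python3 -m creep '[{"hand":0.5,"tx":0.0155,"ty":0,"tz":0.0115,"spin":0},{"hand":0.5,"tx":0.0155,"ty":0,"tz":0.0115,"spin":0},{"hand":0.5,"tx":0.0155,"ty":0,"tz":0.0115,"spin":0},{"hand":0.5,"tx":0.0155,"ty":0,"tz":0.0115,"spin":0}]'>/dev/null; python3 s.py
python3 -c "
from h import *
cap('top','t1');cap('side','s1')
a=cv2.imread('pics/t1.png')[125:325,220:400];b=cv2.imread('pics/s1.png')[120:320,230:490]
im=np.zeros((600,800,3),np.uint8); a=cv2.resize(a,(405,450),interpolation=2);b=cv2.resize(b,(390,300),interpolation=2);im[:450,:405]=a;im[:300,410:]=b
cv2.imwrite('pics/c1.png',im)"
```

```text
q [0.799 0.496 2.374 4.083 0.747 1.298] p [396.3 277.2 107.9] F [-0.1 -1.3  0.2] t 23.4
[[-0.599, -0.041, 0.8], [-0.023, 0.999, 0.034], [-0.801, 0.002, -0.599]]
q [0.796 0.755 2.396 3.89  0.936 1.582] p [396.3 275.7  30.4] F [ 0.7 -0.4 -0.6] t 23.9
[[-0.598, -0.041, 0.8], [-0.023, 0.999, 0.034], [-0.801, 0.002, -0.599]]
```

View pics/c1.png

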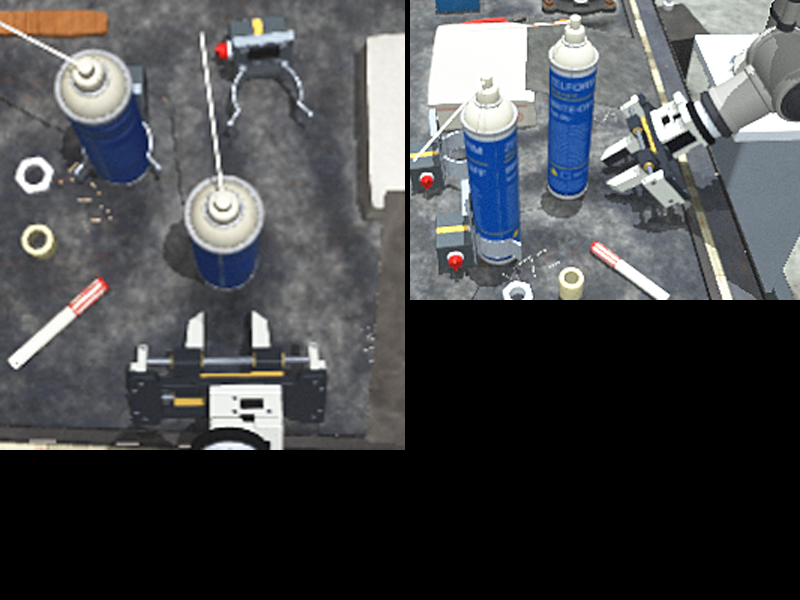

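The hand stands behind the can with the fingers well ahead of the body and low, and both are centred near crop x≈226. Before moving right I'll check the left edge of the sheet and carton against the right end of the body.

```bash
python3 - <<'E'
from h import *
T=lambda u,v,z: pt('t1',220+(u+.5)/2.25-.5,125+(v+.5)/2.25-.5,z)[:2].round(1)
for z in (78,64): print(z,'sheet top corner',T(386,200,z),'carton near',T(374,210,z),'carton far',T(368,38,z))
for z in (0,20,40): print(z,'sheet bottom',T(368,435,z))
print('body right end',T(327,350,75),T(327,415,40),'left',T(126,415,40))
print('can',T(226,289,0),T(226,217,258))
S=lambda u,v,z: pt('side0',215+(u+.5)/3-.5,125+(v+.5)/3-.5,z)[:2].round(1)
print('side carton near-left-top',S(279,193,64),S(82,190,64),'carton base left',S(296,238,0), S(105,235,0),'sheet edge',S(545,222,0),S(296,170,78))
E
```

```text
78 sheet top corner [527.6 117. ] carton near [516.9 129.2] carton far [700.8 135.4]
64 sheet top corner [530.5 115.2] carton near [519.7 127.6] carton far [705.9 133.8]
0 sheet bottom [293.8 125.8]
20 sheet bottom [293.7 128.1]
40 sheet bottom [293.7 130.3]
body right end [375.1 175.2] [312.5 171.8] left [307.  374.4]
can [442.5 277.8] [471.6 276.4]
side carton near-left-top [535.6 148.9] [707.6 138.4] carton base left [520.5 137.4] [696.  126.8] sheet edge [286.9 123.8] [520.2 134.8]
```

Clearance to the sheet and carton (left edge at y≈130–135) is tight but workable, since the hand stays at y≥234. First I push in the open cradle to about (568,236), then I re-approach with the fingers nearly shut. Approach to contact:

```bash
python3 -m creep '[{"hand":0.5,"tx":-0.006,"ty":0.0005,"tz":0.008,"spin":0},{"hand":0.5,"tx":-0.006,"ty":0.0005,"tz":0.008,"spin":0},{"hand":0.5,"tx":-0.006,"ty":0.0005,"tz":0.008,"spin":0},{"hand":0.5,"tx":-0.003,"ty":0,"tz":0.004,"spin":0},{"hand":0.5,"tx":-0.003,"ty":0,"tz":0.004,"spin":0}]'>/dev/null; python3 s.py; python3 d.py [10,-4.8,0]
```

```text
q [0.715 0.744 2.333 3.847 0.877 1.514] p [435.1 278.5  30.9] F [-6.1 -1.   3.4] t 24.625
[[-0.6, -0.046, 0.799], [-0.03, 0.999, 0.034], [-0.8, -0.004, -0.6]]
[-5.8 -5.3  7.8]
```

```bash
python3 -m creep '[{"hand":0.5,"tx":-0.0058,"ty":-0.0054,"tz":0.0079,"spin":0},{"hand":0.5,"tx":-0.0058,"ty":-0.0054,"tz":0.0079,"spin":0},{"hand":0.5,"tx":-0.0058,"ty":-0.0054,"tz":0.0079,"spin":0},{"hand":0.5,"tx":-0.0058,"ty":-0.0054,"tz":0.0079,"spin":0},{"hand":0.5,"tx":-0.0058,"ty":-0.0054,"tz":0.0079,"spin":0}]'>/dev/null; python3 s.py; python3 -c "
from h import *
cap('top','t2')
cv2.imwrite('pics/c2.png',cv2.resize(cv2.imread('pics/t2.png')[125:325,220:400],None,fx=3,fy=3,interpolation=2))"
```

```text
q [0.562 0.744 2.295 3.703 0.84  1.498] p [486.1 253.9  30.6] F [-4.9  3.1  3.5] t 25.25
[[-0.599, -0.046, 0.8], [-0.031, 0.999, 0.035], [-0.8, -0.004, -0.599]]
```

View pics/c2.png

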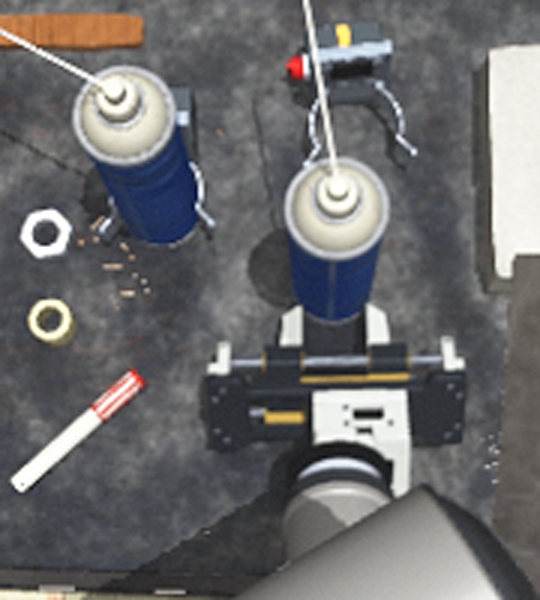

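The can is cradled and upright, with its rim at crop (338,212) and a gap of about 33 mm on the right. I'll finish stage 1.

```bash
python3 -c "
from h import *
print(pt('t2',220+(338+.5)/3-.5,125+(209+.5)/3-.5,258))"
python3 -m creep '[{"hand":0.5,"tx":-0.0058,"ty":-0.0054,"tz":0.0079,"spin":0},{"hand":0.5,"tx":-0.0058,"ty":-0.0054,"tz":0.0079,"spin":0},{"hand":0.5,"tx":-0.0058,"ty":-0.0054,"tz":0.0079,"spin":0},{"hand":0.5,"tx":-0.0055,"ty":-0.0048,"tz":0.0076,"spin":0}]'>/dev/null; python3 s.py
python3 -m creep '[{"hand":0.5,"tx":0.009,"ty":0,"tz":-0.012,"spin":0},{"hand":0.5,"tx":0.009,"ty":0,"tz":-0.012,"spin":0},{"hand":0.22,"tx":0,"ty":0,"tz":0,"spin":0},{"hand":0.22,"tx":0,"ty":0,"tz":0,"spin":0},{"hand":0.22,"tx":0,"ty":0,"tz":0,"spin":0}]'; python3 -c "
from h import *
cap('top','t3')
cv2.imwrite('pics/c3.png',cv2.resize(cv2.imread('pics/t3.png')[125:275,220:400],None,fx=4,fy=4,interpolation=2))"
```

```text
[525.11385932 254.3349912  258.        ]
q [0.457 0.746 2.25  3.609 0.795 1.484] p [525.7 234.6  30.1] F [-3.7  1.7  1.5] t 25.8
[[-0.599, -0.046, 0.799], [-0.031, 0.999, 0.034], [-0.8, -0.004, -0.6]]
time: 26.42
tool_pos: [495.4, 234.0, 30.3]
tcp_rot: [-3.136, 0.928, -3.091]
contact_force: [-0.1, -0.4, -0.5]
grip_width: 21.9
finger_force: 0.0
```

View pics/c3.png

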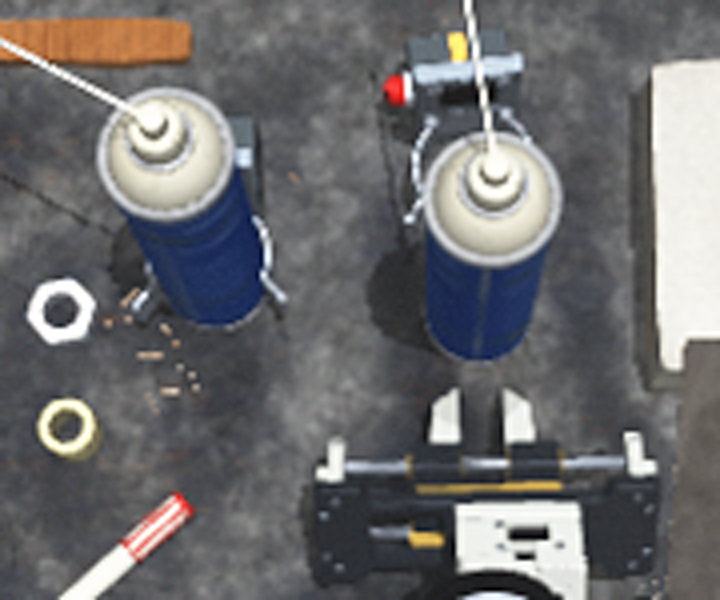

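```bash
python3 -c "
from h import *
T=lambda u,v,z: pt('t3',220+(u+.5)/4-.5,125+(v+.5)/4-.5,z)[:2]
H=np.array([643.6,240.1]);n=np.array([.9894,.145]);m=np.array([-.145,.9894])
for p in (T(493,197,258),T(482,358,0)+[34,0]): print(p,(p-H)@n,(p-H)@m)"
```

```text
[566.86441138 234.69164129] -76.7064033895057 5.775630241313691
[573.25791079 231.90574709] -70.78462973301994 2.092209106007404
```

```bash
python3 -m creep '[{"hand":0.22,"tx":-0.006,"ty":0,"tz":0.008,"spin":0},{"hand":0.22,"tx":-0.006,"ty":0,"tz":0.008,"spin":0},{"hand":0.22,"tx":-0.0045,"ty":0,"tz":0.006,"spin":0},{"hand":0.22,"tx":-0.0045,"ty":0,"tz":0.006,"spin":0},{"hand":0.22,"tx":-0.0045,"ty":0,"tz":0.006,"spin":0}]'>/dev/null; python3 s.py
python3 -m creep '[{"hand":0.22,"tx":-0.0045,"ty":0.0002,"tz":0.006,"spin":0},{"hand":0.22,"tx":-0.0045,"ty":0.0002,"tz":0.006,"spin":0},{"hand":0.22,"tx":-0.0045,"ty":0.0002,"tz":0.006,"spin":0}]'>/dev/null; python3 s.py
python3 -m creep '[{"hand":0.22,"tx":-0.003,"ty":0.0002,"tz":0.004,"spin":0},{"hand":0.22,"tx":-0.003,"ty":0.0002,"tz":0.004,"spin":0}]'>/dev/null; python3 s.py;  python3 -c "
from h import *
cap('top','t4');cap('side','s4')
im=np.zeros((600,800,3),np.uint8);im[:500,:400]=cv2.resize(cv2.imread('pics/t4.png')[125:250,270:370],(400,500),interpolation=2);im[:500,400:]=cv2.resize(cv2.imread('pics/s4.png')[130:280,220:340],(400,500),interpolation=2);cv2.imwrite('pics/c4.png',im)"
```

```text
q [0.445 0.746 2.223 3.607 0.771 1.47 ] p [537.7 235.5  30. ] F [-4.2  0.5  2.4] t 27.1
[[-0.599, -0.046, 0.799], [-0.031, 0.999, 0.035], [-0.8, -0.004, -0.6]]
q [0.423 0.75  2.172 3.605 0.727 1.444] p [560.5 237.3  30.1] F [-3.9  0.   2.8] t 27.475
[[-0.599, -0.046, 0.799], [-0.031, 0.999, 0.035], [-0.8, -0.004, -0.6]]
q [0.415 0.753 2.15  3.606 0.708 1.433] p [569.8 237.7  30. ] F [-8.3 -2.3  3.7] t 27.725
[[-0.6, -0.045, 0.799], [-0.03, 0.999, 0.034], [-0.8, -0.004, -0.6]]
```

View pics/c4.png

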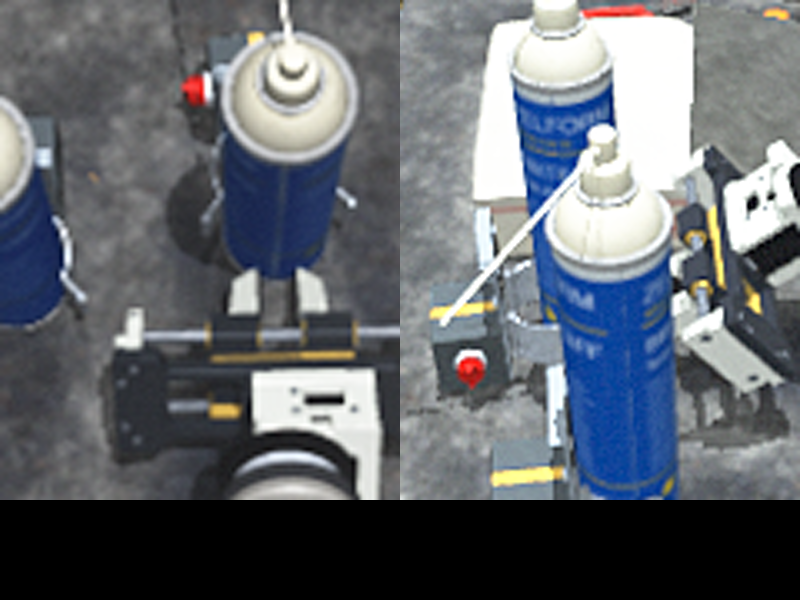

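The can is upright between the lips and just touching the left one, with forces small. I'll carry on gently.

```bash
python3 -m creep '[{"hand":0.22,"tx":-0.0024,"ty":0,"tz":0.0032,"spin":0},{"hand":0.22,"tx":-0.0024,"ty":0,"tz":0.0032,"spin":0}]'>/dev/null; python3 s.py|head -1
python3 -m creep '[{"hand":0.22,"tx":-0.0024,"ty":0,"tz":0.0032,"spin":0},{"hand":0.22,"tx":-0.0024,"ty":0,"tz":0.0032,"spin":0}]'>/dev/null; python3 s.py|head -1
python3 -m creep '[{"hand":0.22,"tx":-0.0018,"ty":0,"tz":0.0024,"spin":0},{"hand":0.22,"tx":-0.0018,"ty":0,"tz":0.0024,"spin":0}]'>/dev/null; python3 s.py|head -1
```

```text
q [0.408 0.754 2.133 3.605 0.693 1.424] p [577.  238.1  29.8] F [-12.9  -2.8   7.3] t 28.075
q [0.401 0.757 2.113 3.605 0.677 1.416] p [585.5 238.7  29.9] F [-8.1 -1.1  3.7] t 28.325
q [0.396 0.759 2.099 3.605 0.666 1.409] p [591.9 239.2  30.1] F [-4.9  0.4  2.4] t 28.575
```

```bash
for i in 1; do python3 -m creep '[{"hand":0.22,"tx":-0.0012,"ty":0,"tz":0.0016,"spin":0},{"hand":0.22,"tx":0,"ty":0,"tz":0,"spin":0}]'>/dev/null; python3 s.py|head -1; done
python3 -m creep '[{"hand":0.22,"tx":-0.0012,"ty":0,"tz":0.0016,"spin":0},{"hand":0.22,"tx":0,"ty":0,"tz":0,"spin":0}]'>/dev/null; python3 s.py|head -1; python3 -c "
from h import *
cap('top','t5')"
```

```text
q [0.394 0.76  2.093 3.605 0.663 1.407] p [594.3 239.3  30.2] F [-1.8  0.3  0.7] t 28.825
q [0.393 0.761 2.09  3.605 0.659 1.405] p [595.8 239.3  30.1] F [-5.3  0.7  2.6] t 29.075
```

```bash
python3 -m creep '[{"hand":0.22,"tx":-0.0012,"ty":0,"tz":0.0016,"spin":0},{"hand":0.22,"tx":0,"ty":0,"tz":0,"spin":0}]'>/dev/null; python3 s.py|head -1
python3 -m creep '[{"hand":0.22,"tx":-0.0006,"ty":0,"tz":0.0008,"spin":0},{"hand":0.22,"tx":0,"ty":0,"tz":0,"spin":0}]'>/dev/null; python3 s.py|head -1; python3 -c "
from h import *
cap('top','t5');cap('side','s5')
T=lambda u,v,z: pt('t5',u,v,z)[:2]
im=np.zeros((600,800,3),np.uint8);im[:500,:400]=cv2.resize(cv2.imread('pics/t5.png')[125:250,270:370],(400,500),interpolation=2);im[:500,400:]=cv2.resize(cv2.imread('pics/s5.png')[130:280,220:340],(400,500),interpolation=2);cv2.imwrite('pics/c5.png',im)"
```

```text
q [0.392 0.761 2.088 3.605 0.655 1.403] p [596.3 239.3  29.7] F [-14.8  -1.3   7.6] t 29.375
q [0.391 0.76  2.087 3.605 0.653 1.402] p [596.5 239.4  29.7] F [-20.7  -0.9  11.9] t 29.625
```

The force climbs to 20 N with no further travel, so the can is against the back plate. I'll back off and check.

```bash
python3 -m creep '[{"hand":0.22,"tx":0.0012,"ty":0,"tz":-0.0016,"spin":0},{"hand":0.22,"tx":0.003,"ty":0,"tz":-0.004,"spin":0},{"hand":0.22,"tx":0.009,"ty":0,"tz":-0.012,"spin":0},{"hand":0.22,"tx":0.012,"ty":0,"tz":-0.016,"spin":0},{"hand":0.22,"tx":0.012,"ty":0,"tz":-0.016,"spin":0}]'>/dev/null; python3 -m creep '[{"hand":0.22,"tx":0.012,"ty":0,"tz":-0.016,"spin":0},{"hand":0.22,"tx":0.012,"ty":0,"tz":-0.016,"spin":0},{"hand":0.22,"tx":0,"ty":0,"tz":0,"spin":0}]'>/dev/null; python3 s.py|head -1; python3 -c "
from h import *
cap('top','t5');cap('side','s5')
im=np.zeros((600,800,3),np.uint8);im[:500,:400]=cv2.resize(cv2.imread('pics/t5.png')[125:250,270:370],(400,500),interpolation=2);im[:500,400:]=cv2.resize(cv2.imread('pics/s5.png')[130:280,220:340],(400,500),interpolation=2);cv2.imwrite('pics/c5.png',im)"
```

```text
q [0.497 0.746 2.311 3.626 0.851 1.516] p [495.7 234.8  29.8] F [ 0.6  0.3 -0.8] t 30.725
```

View pics/c5.png

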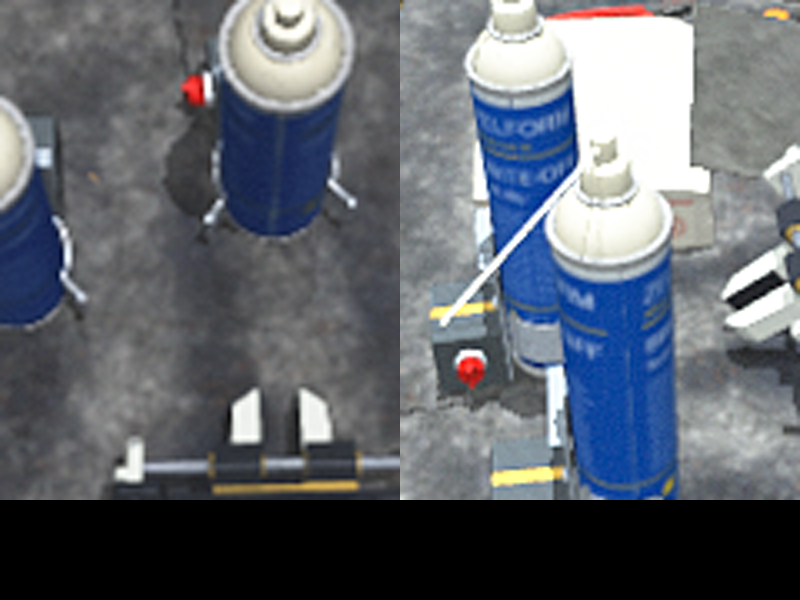

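The can stands upright in the clip with the arms closed round it, foot edge at crop (275,235), and the robot is clear. One check of the position, then hand in.

```bash
python3 -c "
from h import *
print(pt('t5',270+275/4,125+236/4,0)[:2]+[34,4], pt('t5',270+286/4,125+52/4,258)[:2])
from plant import close_job
print(close_job())"
```

```text
[649.13641809 240.83774826] [641.05819661 238.80527993]
the job is handed in; nothing more can be done
None
```

The loose can is upright and home against the back plate of the empty clip, pushed only, and I handed the job in at about 31 s of the 58 s allowed, with the robot clear and the other can and small parts untouched.

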